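# Restock a spring-pusher lane over its front lip

### The job

Restock the empty middle lane of the dispensing rack with the blue carton from the table. Rest one short end of the carton on the lane's front lip with its other end still on the table and let go; then work it in from its rear end, over the lip and against the sprung pusher, raising the rear end so that the front does not catch under the deck, until the rear end drops behind the lip and the carton lies flat, held there by the pusher. Leave the striped carton, the white bottle and the stamp where they stand.

Things in the scene. Friction and masses are not known exactly. Their poses are not given: they have to be found in the camera images.
- blue_carton: Blue closed tablet carton, the only blue one, 50 x 98 x 36 mm (own x, y, z), about 0.14 kg, loose, lying on its broad 50 x 98 face, printed top up. Origin: centre of its underside; its long side runs along its own y, z up. The spring of the lane is too weak to slide it once it lies flat. It may go into the lane either end first.
- rack: White plastic rack, fixed on the table, 192 mm wide (y), x from -3 to 132 mm, with three carton lanes open towards the robot; left and right lanes full (orange, pink carton), middle lane empty. Origin: at table level, middle of the middle lane, at the inner face of the front lip. x runs inwards along the lanes, away from the robot; y across, z up.
- lane (a point): On the middle lane's floor (4 mm above the table), at the lip's inner face, in the middle of the lane's width; axes as the rack's. The lane is 60 mm wide (y within +-30 mm) between 3 mm dividers that begin at the lip: 26 mm high above the table for the first 13 mm, 45 mm behind.
- lip_top (a point): Middle of the top of the front lip at the middle lane: a wall 3 mm thick (rack x from -3 to 0 mm), rounded on top, right across the rack's front. This point is 20 mm above the table, 16 mm above the lane floor.
- deck_front (a point): Middle of the front edge of the clear deck that covers the lanes, 48 mm behind the lip's inner face, 92 mm above the table (its underside; 4 mm thick, with a rail to 105 mm). From here inwards the lanes are closed above. Two brown bottles are fixed on the deck, 55 mm behind its edge, to 171 mm above the table.
- pusher (a joint): Travel in m of the middle lane's grey sprung paddle (46 mm wide, up to 56 mm above the table). 0 = its rest, fully forward, its face 22 mm behind the lip's inner face; grows to 0.088 as it is pushed in. The spring pushes it forward with 0.35 N at 0, 0.6 N at 0.08. With the blue carton home it reads 0.076 to 0.088.
- striped_carton: Bystander: white closed carton with a red striped end, 46 x 92 x 30 mm, lying loose on the table. Origin: centre of its underside, long side along its own y.
- white_bottle: Bystander: white bottle with a blue cap, 52 mm across, 80 mm high, standing loose. Origin: centre of its underside.
- stamp: Bystander: brown rubber stamp, 23 x 42 x 64 mm, standing loose. Origin: centre of its underside.

How it is judged (in metres and radians):
On the way:
1. the blue carton rests, let go, with one short end on the lip of the middle lane and the other end on the table (x of blue_carton in the frame of lane between -0.052 and -0.015 m and y of blue_carton in the frame of lane between -0.012 and 0.012 m and angle between the y axis of blue_carton and the x axis of lane, either way round below 0.5 rad and angle between blue_carton's own z axis and vertical between 0.12 and 0.45 rad and contact force between blue_carton and rack above 0.05 N and contact force between blue_carton and the fingers below 0.05 N and linear speed of blue_carton below 0.01 m/s), for 0.2 s.
At the end, for the whole second after the job is handed in: The blue carton is at rest, flat (0.06 rad, top up) on the middle lane's floor (within 4 mm), lengthways (0.2 rad), its origin 46 to 63 mm behind the lip's inner face and within 8 mm of the lane's middle; the pusher reads over 0.068 and presses on it (x of blue_carton in the frame of lane between 0.046 and 0.063 m and y of blue_carton in the frame of lane between -0.008 and 0.008 m and z of blue_carton in the frame of lane between -0.003 and 0.004 m and angle between blue_carton's own z axis and vertical below 0.06 rad and angle between the y axis of blue_carton and the x axis of lane, either way round below 0.2 rad and value of joint pusher above 0.068 m and contact force between blue_carton and pusher above 0.1 N and linear speed of blue_carton below 0.01 m/s); the robot touches nothing.
It fails at once if the striped carton, the white bottle or the stamp is moved by more than 3 cm (distance of any of striped_carton, white_bottle, stamp from where it was at the start of the episode above 0.03 m).
It also fails if it takes over 64 s, if anything falls off the work surface, if the arm or the gripper's body presses on something with over 40 N, if the wrist force passes 120 N, or if a joint passes its speed limit or range.

### The arm

A 6-joint arm with a two-finger parallel gripper is mounted at the origin on a cart in front of the work surface, level with it; the furniture and walls round the work are solid. World frame = base frame: x ahead of the robot, y to its left, z up, the work surface at z = 0. Lengths are in m, angles in degrees, forces in N, time in s.
With the tool pointing down it reaches from about 0.25 to 0.725 m from the base axis. Payload 9.7 kg.
Tool frame: the origin (TCP) lies between the finger pads; the fingertips stand 11 mm ahead of it and the grasp point (between the pads) lies 8 mm behind it; z points along the fingers, x is the direction in which the jaws open and shut, and the axes are right-handed (so a half turn about z gives the same grasp; the last joint's range is limited). The gripper opens to 85 mm and grips with 20 to 120 N. Pads are 22 mm wide; open, the fingers measure 114 mm over their backs; the gripper's body (76 mm by 85 mm) begins 54 mm behind the grasp point. The pads swing forward as they close: fully open they stand 13 mm farther back than shut.
Start: joints at [66.52, 4.979, 10.078, 95.1, 0, 90], TCP at [0.219, 0.504, 0.206] pointing down, gripper open.
Joint ranges: [-179.16, 179.16], [-48.56, 103.87], [-65.8, 70.77], [-126.05, 130.52], [-82.76, 87.17], [-180, 180]. Speed limits (degrees/s): [127.2, 127.2, 147.25, 180, 180, 180].

### API

Orientations are given as [roll, pitch, yaw] about the fixed x, y, z axes, in that order (R = Rz(yaw) Ry(pitch) Rx(roll)).
In Python, from workcell import get_obs, camera, job_done gives the robot as it stands.
- The arm moves only by the tool arm_command, never from a script. Its argument "increments" is a list of rows, each a list of 2 entries, a list of its own where there are three numbers: the shift along the tool's x, y, z in units of 25 mm (1.0 is 25 mm), then the turn about the tool's z in units of 6 degrees (1.0 is 6 degrees). In form: [[[dx, dy, dz], roll], ...]. A call has 1 to 5 rows; each row is the pose to reach, as a shift and turn from the pose measured when the call began, along the tool's axes at that moment; what a row does not reach only later rows make up. A row lasts 1/10 s, in which the tool goes at most 50 mm and 8.59 degrees, less where a joint would pass 70% of its speed; a pose out of reach is approached as far as the arm can. A call with a gripper value outside its range is refused whole. "claw" is the closure, from -1 (fully open) to 1 (shut), so that 0 is half open, set as the call begins (left out, the last holds). The fingers move at their own pace and stop on an object; "force" is the grip in N (left out, the last holds). Time passes only in rows, so rows that repeat a pose let the fingers close. It gives the time, the measured TCP pose, the force and the opening at its end, in the units of the state.
- get_obs(): the state, without advancing time (a new reading comes with each control period).
- camera(name): name is "scene" or "top"; returns a dict with "frame" (384x512x3 uint8, red, green, blue), "range_z" (384x512 float32, m along the optical axis (not along the pixel's ray), 0 where there is no reading), "K" (3x3 intrinsics, pixels), "k1" (the pictures are not rectified: a ray, as slopes to the right and down, at radius r is drawn at 1 + k1 r^2 times it, then the intrinsics apply), "R" (3x3) and "t" (3): a world point X has camera coordinates R X + t. Camera axes: x right, y down, z forward; pixel columns grow to the right and rows downward; lengths in m; the calibration is good to about 2 mm. A picture is of the moment at which its call begins.
- job_done(): hands the job in, once; it reports no verdict.
The state is a dict: "time": time; "q": joint angles; "qd": joint speeds; "joint_efforts": joint torques, N m; "ee_pos": TCP position; "tcp_rot": TCP orientation; "wrist_force": force on the tool from outside, world axes, zero at the start; "torque": the same for the moment, N m; "opening": finger opening in m.
Only numpy, scipy, OpenCV 4.12 (cv2) and the standard library are available. Lean on these libraries where they do the work, as an engineer would, in place of code of your own. Each camera call takes 0.05 s, during which the arm holds its last target.

## Working session

There is one attempt and no reset: what is moved stays moved. The work goes in short steps, Python scripts to look and compute and a tool call to move; the robot and the scene stay as the last step left them, time stands still between calls to the robot, and variables do not carry over. Pictures are saved under pics/ and viewed, and the job is handed in when it is done.

Besides the shell and the picture viewer there is one more tool, called after "Request:" as name(argument=value, ...) on one line, values as JSON. arm_command: Moves the arm, as the interface text tells. Its arguments: {"type":"object","properties":{"increments":{"type":"array"},"claw":{"type":"number"},"force":{"type":"number"}},"required":["increments"]}

```bash
mkdir -p pics; ls; cat > h.py <<'E'
import numpy as np,cv2
from workcell import get_obs,camera,job_done
def save(c,n): cv2.imwrite('pics/'+n,c['frame'][:,:,::-1])
def rays(c,px):
    px=np.asarray(px,float).reshape(-1,2);K=c['K']
    d=np.c_[(px[:,0]-K[0,2])/K[0,0],(px[:,1]-K[1,2])/K[1,1]]
    u=d.copy()
    for _ in range(20): u=d/(1+c['k1']*(u**2).sum(1,keepdims=True))
    return np.c_[u,np.ones(len(u))]
def onplane(c,px,z):
    r=rays(c,px)@c['R']; o=-c['R'].T@c['t']
    return o+r*((z-o[2])/r[:,2:3])
def depthpts(c,px):
    px=np.asarray(px).reshape(-1,2).astype(int); z=c['range_z'][px[:,1],px[:,0]]
    return (rays(c,px)*z[:,None]-c['t'])@c['R']
E
python3 - <<'E'
from h import *
o=get_obs();print({k:np.round(v,3) for k,v in o.items()})
for n in('scene','top'):
    c=camera(n);save(c,n+'0.png');print(n,c['K'],c['k1'],-c['R'].T@c['t'],c['R'])
E
```

```text
pics
{'time': np.float64(0.0), 'q': array([6.6521e+01, 5.0100e+00, 1.0033e+01, 9.5101e+01, 2.0000e-03,
       9.0000e+01]), 'qd': array([ 0.022, -0.037,  0.112, -0.028, -0.012,  0.034]), 'joint_efforts': array([ 1.0000e-03, -5.2038e+01,  4.6481e+01,  1.6000e-02,  0.0000e+00,
       -0.0000e+00]), 'ee_pos': array([0.219, 0.504, 0.205]), 'tcp_rot': array([-1.79998e+02,  7.70000e-02,  6.65210e+01]), 'wrist_force': array([0.318, 1.316, 0.623]), 'torque': array([ 0.024, -0.032, -0.036]), 'opening': np.float64(0.085)}
scene [[348.45826087   0.         255.4139945 ]
 [  0.         348.45826087 191.26567835]
 [  0.           0.           1.        ]] -0.0051804857533114985 [ 0.15185306 -0.27700303  0.69148185] [[ 0.62578607 -0.77992917 -0.01011337]
 [-0.57100023 -0.44923929 -0.68712648]
 [ 0.53136667  0.43576891 -0.72646742]]
top [[362.38270238   0.         254.44842856]
 [  0.         362.38270238 190.70334559]
 [  0.           0.           1.        ]] -0.08071101687204525 [0.51702566 0.11546163 0.94294913] [[-0.02212783 -0.99906146  0.03723659]
 [-0.99252239  0.01748042 -0.12080452]
 [ 0.12004023 -0.03963129 -0.99197767]]
```

View pics/scene0.png

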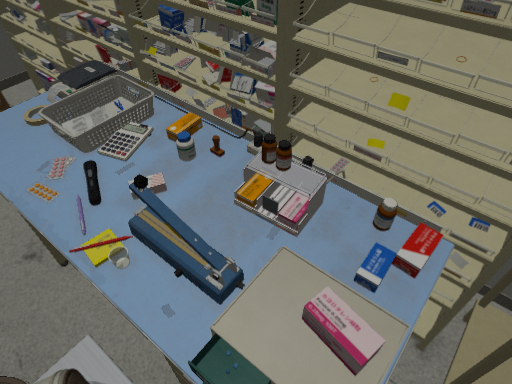

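View pics/top0.png

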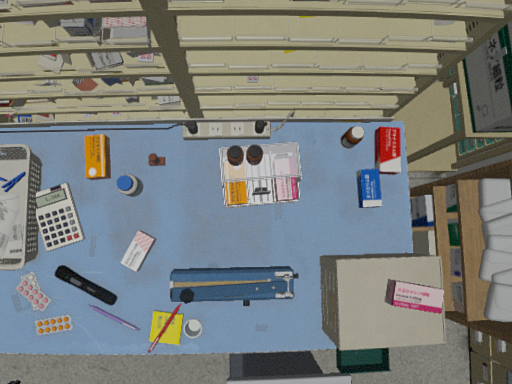

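The scene view has the rack near (285,190) and the blue carton near (375,266). In the top view they are at (260,175) and (370,188), with a long stapler in front of the rack. I'll measure these next.

```bash
python3 - <<'E'
from h import *
for n in('scene','top'):
    c=camera(n);np.savez('pics/'+n+'0.npz',**c)
    hsv=cv2.cvtColor(c['frame'],cv2.COLOR_RGB2HSV)
    x0,y0,x1,y1=(345,235,405,300) if n=='scene' else (350,160,392,215)
    m=np.zeros(hsv.shape[:2],np.uint8)
    m[y0:y1,x0:x1]=((hsv[...,1]>150)&(hsv[...,0]>95)&(hsv[...,0]<125))[y0:y1,x0:x1]
    ys,xs=np.nonzero(m);print(n,len(xs),xs.min(),xs.max(),ys.min(),ys.max())
    P=depthpts(c,np.c_[xs,ys]);
    print(np.percentile(P[:,2],[1,10,50,90,99]).round(4))
    top=np.c_[xs,ys][abs(P[:,2]-.036)<.006]
    if n=='top':
        W=onplane(c,top,.036)[:,:2]
        r=cv2.minAreaRect((W*1000).astype(np.float32));print('carton',r,cv2.boxPoints(r).round(1).tolist())
    big=cv2.resize(c['frame'][140:250,210:400] if n=='top' else c['frame'][120:310,220:420],None,fx=4 if n=='top' else 3,fy=4 if n=='top' else 3,interpolation=cv2.INTER_CUBIC)
    cv2.imwrite('pics/'+n+'0z.png',big[:,:,::-1])
E
```

```text
scene 644 354 395 243 291
[0.0066 0.0223 0.0344 0.036  0.0373]
top 505 358 380 169 206
[0.0097 0.0254 0.0353 0.0372 0.0396]
carton ((639.3455810546875, -218.9786376953125), (77.49764251708984, 51.262359619140625), 1.9489896297454834) [[599.7000122070312, -194.6999969482422], [601.5, -245.89999389648438], [678.9000244140625, -243.3000030517578], [677.2000122070312, -192.0]]
```

View pics/scene0z.png

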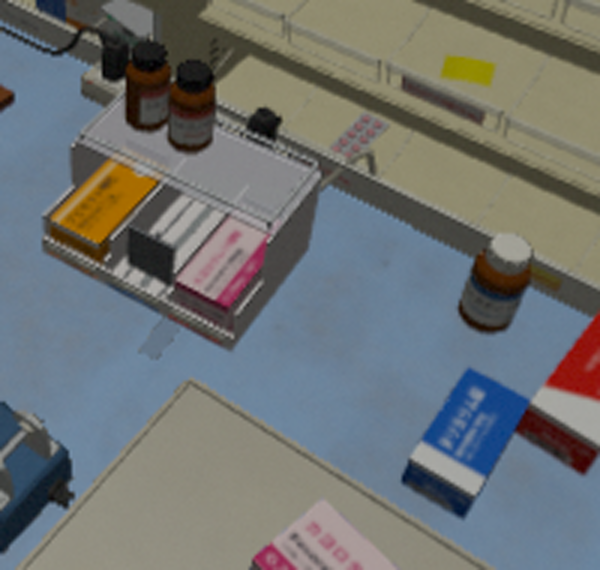

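View pics/top0z.png

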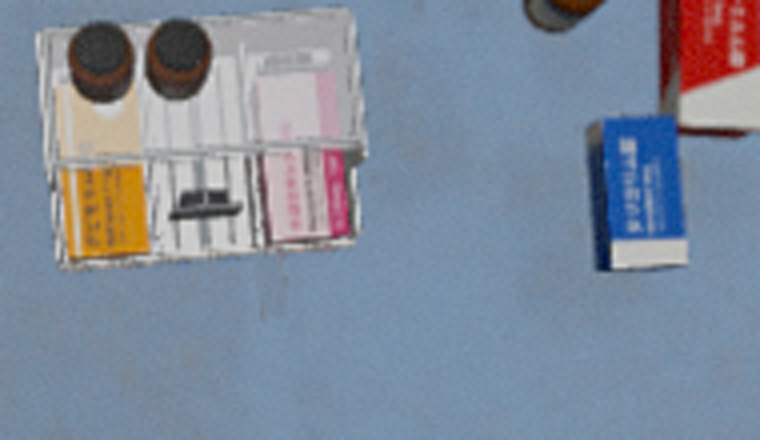

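```bash
python3 - <<'E'
from h import *
C={n:dict(np.load(f'pics/{n}0.npz')) for n in('scene','top')}
c=C['top'];s=C['scene']
yy,xx=np.mgrid[0:384,0:512];px=np.c_[xx.ravel(),yy.ravel()]
P=depthpts(c,px);z=P[:,2].reshape(384,512)
m=np.zeros_like(z,bool);m[160:215,352:386]=True
m&=(z>.029)&(z<.042)
n,l,st,_=cv2.connectedComponentsWithStats(m.astype(np.uint8));i=1+np.argmax(st[1:,4])
W=onplane(c,px[(l==i).ravel()],.036)
r=cv2.minAreaRect((W[:,:2]*1000).astype(np.float32));print('carton',r)
P2=depthpts(s,px);z2=P2[:,2].reshape(384,512)
m=np.zeros_like(z2,bool);m[235:300,345:396]=True;m&=(z2>.029)&(z2<.042)
n,l,st,_=cv2.connectedComponentsWithStats(m.astype(np.uint8));i=1+np.argmax(st[1:,4])
r=cv2.minAreaRect((onplane(s,px[(l==i).ravel()],.036)[:,:2]*1000).astype(np.float32));print('carton scene',r)
print('lip top cam',onplane(c,[[226.2,207],[299.2,200]],.02).round(4).tolist())
print('lip scene',onplane(s,[[234,200],[297.7,235]],.02).round(4).tolist())
# rack deck rail/front edges
print('deck front top z.105/.096',onplane(c,[[221.5,180.5],[301,178]],.105).round(4).tolist())
# heights map
for nm,(u,v) in dict(drawer=(370,290),drawtl=(326,262),stap=(260,285),stapL=(185,295),stapR=(290,275),carton2=(415,295),striped=(138,250),bottle=(126,184),stamp=(157,158),red=(389,150),bb=(353,137)).items():
    print(nm,P[v*512+u].round(3))
print('drawer edges',onplane(c,[[322,257],[324,346],[438,255]],P[290*512+370][2]).round(3).tolist())
# pts on lip: color-coded depth height profile
for u in range(225,300,12):
  print(u,[(v,P[v*512+u].round(3).tolist()) for v in range(195,210,2)])
E
```

```text
carton ((642.1262817382812, -227.3263702392578), (71.04087829589844, 120.53665161132812), 88.7728271484375)
carton scene ((626.05712890625, -223.08248901367188), (101.89213562011719, 49.91334915161133), 1.1589319705963135)
lip top cam [[0.5882, 0.1515, 0.02], [0.6026, -0.0362, 0.02]]
lip scene [[0.5843, 0.1499, 0.02], [0.5937, -0.0421, 0.02]]
deck front top z.105/.096 [[0.6438, 0.1584, 0.105], [0.6466, -0.0284, 0.105]]
drawer [ 0.393 -0.157  0.172]
drawtl [ 0.448 -0.084  0.084]
stap [0.403 0.074 0.107]
stapL [0.4   0.229 0.204]
stapR [ 0.417 -0.002  0.052]
carton2 [ 0.386 -0.235  0.218]
striped [0.484 0.372 0.03 ]
bottle [0.643 0.389 0.079]
stamp [0.711 0.321 0.054]
red [ 0.727 -0.274  0.042]
bb [ 0.752 -0.168  0.08 ]
drawer edges [[0.466, -0.056, 0.172], [0.281, -0.053, 0.172], [0.461, -0.315, 0.172]]
225 [(195, [0.62, 0.155, 0.007]), (197, [0.615, 0.155, 0.005]), (199, [0.61, 0.155, 0.005]), (201, [0.604, 0.155, 0.012]), (203, [0.598, 0.154, 0.02]), (205, [0.593, 0.155, 0.02]), (207, [0.59, 0.155, 0.001]), (209, [0.585, 0.155, 0.001])]
237 [(195, [0.616, 0.123, 0.043]), (197, [0.61
[... 730 characters left out ...]
0.611, 0.032, 0.026]), (199, [0.606, 0.032, 0.023]), (201, [0.602, 0.031, 0.016]), (203, [0.598, 0.03, 0.001]), (205, [0.592, 0.03, 0.002]), (207, [0.587, 0.03, 0.002]), (209, [0.582, 0.03, -0.001])]
285 [(195, [0.613, 0.004, 0.049]), (197, [0.608, 0.004, 0.05]), (199, [0.603, 0.004, 0.045]), (201, [0.601, 0.001, 0.019]), (203, [0.597, -0.002, -0.001]), (205, [0.592, -0.001, 0.001]), (207, [0.587, -0.001, 0.0]), (209, [0.581, -0.001, 0.001])]
297 [(195, [0.616, -0.031, 0.02]), (197, [0.607, -0.026, 0.05]), (199, [0.606, -0.031, 0.014]), (201, [0.602, -0.033, 0.001]), (203, [0.596, -0.033, 0.002]), (205, [0.591, -0.033, -0.001]), (207, [0.586, -0.033, -0.001]), (209, [0.581, -0.033, -0.001])]
```

```bash
python3 - <<'E'
from h import *
C={n:dict(np.load(f'pics/{n}0.npz')) for n in('scene','top')}
yy,xx=np.mgrid[0:384,0:512];px=np.c_[xx.ravel(),yy.ravel()]
for n,c in C.items():
    P=depthpts(c,px)
    a=(abs(P[:,2]-.019)<.004)&(P[:,0]>.57)&(P[:,0]<.615)&(P[:,1]>-.045)&(P[:,1]<.165)
    Q=P[a];f=np.array([np.median(Q[(Q[:,1]>y)&(Q[:,1]<y+.03),0]) for y in np.arange(-.04,.16,.03)]);print(n,'lip x by y',f.round(4))
    g=cv2.cvtColor(c['frame'],cv2.COLOR_RGB2GRAY).ravel()
    d=(g<90)&(P[:,0]>.60)&(P[:,0]<.645)&(P[:,1]>.02)&(P[:,1]<.1)&(P[:,2]>.02)&(P[:,2]<.065)
    Q=P[d];print('paddle',len(Q),Q.min(0).round(4),Q.max(0).round(4),np.median(Q,0).round(4))
    if len(Q)>10: print(' slope',np.polyfit(Q[:,1],Q[:,0],1))
    # carton
    a=(P[:,0]>.56)&(P[:,0]<.70)&(P[:,1]<-.17)&(P[:,1]>-.275)&(abs(P[:,2]-.036)<.003)
    Q=P[a];print('carton pct',np.percentile(Q[:,:2],[1,50,99],axis=0).round(4).tolist())
    x0,y0,x1,y1=(228,165,308,245) if n=='scene' else (215,150,310,215)
    cv2.imwrite(f'pics/{n}zz.png',cv2.resize(c['frame'][y0:y1,x0:x1],None,fx=8 if n=='top' else 7,fy=8 if n=='top' else 7,interpolation=cv2.INTER_CUBIC)[:,:,::-1])
    if n=='top':
        x0,y0,x1,y1=345,155,405,215
        cv2.imwrite(f'pics/cart.png',cv2.resize(c['frame'][y0:y1,x0:x1],None,fx=8,fy=8,interpolation=cv2.INTER_CUBIC)[:,:,::-1])
E
```

```text
scene lip x by y [0.6027 0.5998 0.5972 0.5943 0.5955 0.5919 0.5914]
paddle 252 [0.6003 0.021  0.0207] [0.6423 0.0999 0.056 ] [0.6195 0.0685 0.0378]
 slope [2.17790663e-04 6.18596449e-01]
carton pct [[0.5807, -0.2672], [0.6282, -0.2246], [0.6792, -0.1985]]
top lip x by y [0.6028 0.6009 0.5991 0.5967 0.5949 0.5929 0.5919]
paddle 69 [0.6021 0.0229 0.0204] [0.644  0.0834 0.0554] [0.629  0.0599 0.0284]
 slope [0.04711764 0.6234498 ]
carton pct [[0.5822, -0.2622], [0.6312, -0.2216], [0.6829, -0.1955]]
```

View pics/topzz.png

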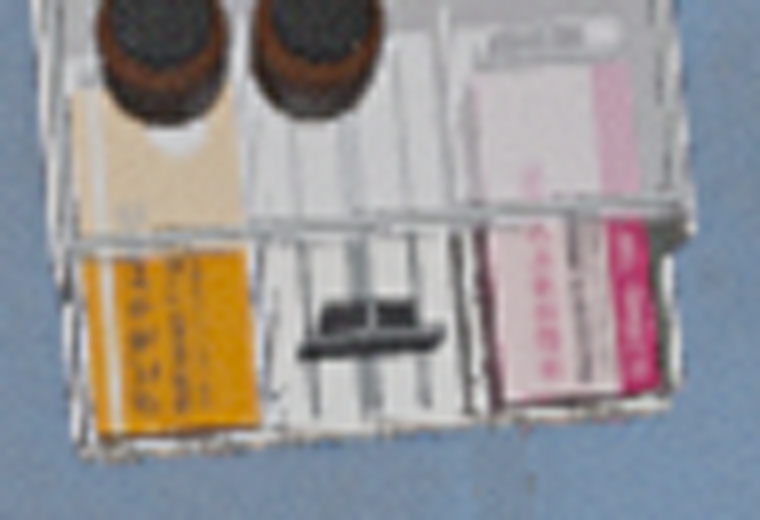

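View pics/scenezz.png

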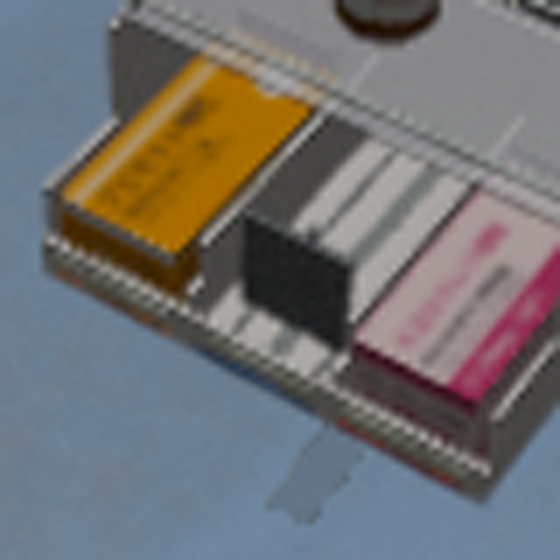

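View pics/cart.png

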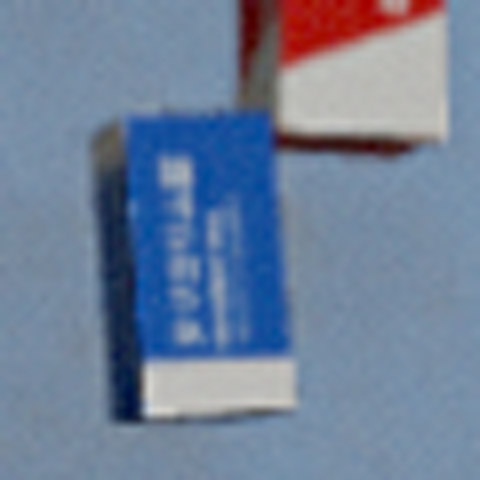

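```bash
python3 - <<'E'
from h import *
C={n:dict(np.load(f'pics/{n}0.npz')) for n in('scene','top')}
c=C['top'];s=C['scene']
k=np.array([[127,115],[272,112],[298,410],[145,418]])/8+[345,155]
W=onplane(c,k,.036);print('cart',W[:,:2].round(4).tolist(),W.mean(0).round(4),[np.linalg.norm(W[i]-W[i-1]).round(3) for i in range(4)],np.degrees(np.arctan2(W[0,1]-W[3,1]+W[1,1]-W[2,1],W[0,0]-W[3,0]+W[1,0]-W[2,0])))
p=np.array([[300,355],[443,338]])/8+[215,150]
print('paddle top',onplane(c,p,.056)[:,:2].round(4).tolist())
p=np.array([[245,218],[352,262]])/7+[228,165]
print('paddle scene',onplane(s,p,.056)[:,:2].round(4).tolist())
p=np.array([[78,455],[675,405]])/8+[215,150]; print('lip outer top',onplane(c,p,.019)[:,:2].round(4).tolist())
p=np.array([[44,240],[490,470]])/7+[228,165]; print('lip outer scene',onplane(s,p,.019)[:,:2].round(4).tolist())
yy,xx=np.mgrid[0:384,0:512];px=np.c_[xx.ravel(),yy.ravel()]
P=depthpts(s,px)
for h in(.03,.08,.12):
  a=(P[:,2]>h)&(P[:,0]>.33)&(P[:,0]<.56)&(P[:,1]>-.04)&(P[:,1]<.3)
  print(h,P[a].min(0).round(3),P[a].max(0).round(3))
a=(P[:,2]>.01)&(P[:,0]>.66)&(P[:,0]<.8)&(P[:,1]>-.34)&(P[:,1]<-.246);print('red',P[a].min(0).round(3))
E
```

```text
cart [[0.6775, -0.1977], [0.6779, -0.2462], [0.5807, -0.2486], [0.5793, -0.1978]] [ 0.6289 -0.2226  0.036 ] [np.float64(0.098), np.float64(0.049), np.float64(0.097), np.float64(0.051)] 0.7186496552138656
paddle top [[0.6153, 0.085], [0.6198, 0.0407]]
paddle scene [[0.6153, 0.079], [0.6219, 0.037]]
lip outer top [[0.5886, 0.1553], [0.601, -0.0367]]
lip outer scene [[0.5873, 0.1516], [0.6018, -0.0376]]
0.03 [ 0.342 -0.013  0.03 ] [0.432 0.289 0.204]
0.08 [ 0.368 -0.005  0.08 ] [0.421 0.263 0.204]
0.12 [0.379 0.111 0.12 ] [0.409 0.263 0.204]
red [ 0.663 -0.311  0.01 ]
```

Request:
arm_command(increments=[[[0,0,-1],-1],[[0,0,-1.5],-1.4]], claw=-1)

```text
time: 0.4
ee_pos: [0.219, 0.5043, 0.2443]
tcp_rot: [-180.0, 0.0, 75.1]
wrist_force: [0.7, 0.2, 0.7]
opening: 0.0854
```

```bash
python3 - <<'E'
from h import *
o=get_obs();print({k:np.round(o[k],3) for k in('time','q','ee_pos','tcp_rot')})
E
```

```text
{'time': np.float64(0.4), 'q': array([6.6522e+01, 6.0470e+00, 1.5519e+01, 9.9501e+01, 1.0000e-03,
       8.1388e+01]), 'ee_pos': array([0.219, 0.504, 0.244]), 'tcp_rot': array([-1.79995e+02,  2.80000e-02,  7.51340e+01])}
```

```bash
cat >> h.py <<'E'
def go(x,y,z,yaw=None):
    o=get_obs();p=np.array(o['ee_pos']);a=np.radians(o['tcp_rot'][2])
    d=np.array([x,y,z])-p
    u=np.array([d[0]*np.cos(a)+d[1]*np.sin(a),d[0]*np.sin(a)-d[1]*np.cos(a),-d[2]])/.025
    r=0 if yaw is None else -(yaw-np.degrees(a))/6
    print('t',round(float(o['time']),2),'pos',p.round(4),'rot',np.round(o['tcp_rot'],2),'F',np.round(o['wrist_force'],1),'op',round(float(o['opening']),4)); print('MOVE',u.round(2).tolist(),round(float(r),2))
E
python3 -c "
from h import *
go(.606,-.223,.30,90.7)"
```

```text
t 0.4 pos [0.219  0.5043 0.2443] rot [-1.7999e+02  3.0000e-02  7.5130e+01] F [0.7 0.2 0.7] op 0.0854
MOVE [-24.15, 22.42, -2.23] -2.59
```

Request:
arm_command(increments=[[[0,0,-2],-0.5],[[-1.5,1.4,-2.2],-1],[[-3,2.8,-2.2],-1.5],[[-4.5,4.2,-2.2],-2],[[-6,5.6,-2.2],-2.6]])

```text
time: 0.9
ee_pos: [0.3137, 0.3267, 0.2993]
tcp_rot: [-180.0, 0.0, 90.9]
wrist_force: [0.8, 0.4, -0.0]
opening: 0.0856
```

```bash
python3 -c "
from h import *
go(.606,-.223,.30,90.7)"
```

```text
t 0.9 pos [0.3137 0.3267 0.2993] rot [-1.800e+02  2.000e-02  9.091e+01] F [ 0.8  0.4 -0. ] op 0.0856
MOVE [-22.17, 11.34, -0.03] 0.03
```

Request:
arm_command(increments=[[[-22.2,11.3,0],0],[[-22.2,11.3,0],0],[[-22.2,11.3,0],0],[[-22.2,11.3,0],0],[[-22.2,11.3,0],0]])

```text
time: 1.4
ee_pos: [0.4305, 0.1052, 0.2996]
tcp_rot: [180.0, 0.0, 90.9]
wrist_force: [0.6, 1.3, -0.1]
opening: 0.0854
```

```bash
python3 -c "
from h import *
go(.606,-.223,.30,90.7)"
```

```text
t 1.4 pos [0.4305 0.1052 0.2996] rot [1.7997e+02 2.0000e-02 9.0910e+01] F [ 0.6  1.3 -0.1] op 0.0854
MOVE [-13.24, 6.81, -0.02] 0.03
```

Request:
arm_command(increments=[[[-13.2,6.8,0],0],[[-13.2,6.8,0],0],[[-13.2,6.8,0],0],[[-13.2,6.8,0],0],[[-13.2,6.8,0],0]])

```text
time: 1.9
ee_pos: [0.5482, -0.1155, 0.2996]
tcp_rot: [180.0, 0.0, 90.9]
wrist_force: [1.4, 1.0, 0.5]
opening: 0.0854
```

Request:
arm_command(increments=[[[-4.3,2.2,0],0],[[-4.3,2.2,0],0],[[-4.3,2.2,0],0],[[-4.3,2.2,0],0],[[-4.3,2.2,0],0]])

```text
time: 2.4
ee_pos: [0.6049, -0.2224, 0.2988]
tcp_rot: [-180.0, -0.0, 90.8]
wrist_force: [0.0, 0.6, 0.2]
opening: 0.0855
```

```bash
python3 -c "
from h import *
go(.606,-.223,.08,90.7)
c=camera('scene');save(c,'s1.png')"
```

```text
t 2.4 pos [ 0.6049 -0.2224  0.2988] rot [-1.7997e+02 -3.0000e-02  9.0840e+01] F [0.  0.6 0.2] op 0.0855
MOVE [-0.03, 0.04, 8.75] 0.02
```

View pics/s1.png

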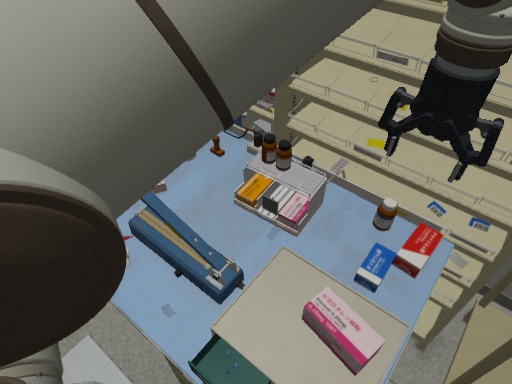

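The gripper at (440,100) is open above the carton, which is at (375,266). Descending.

Request:
arm_command(increments=[[[0,0,2],0],[[0,0,4],0],[[0,0,6],0],[[0,0,7.6],0],[[0,0,8.6],0]])

```text
time: 2.95
ee_pos: [0.603, -0.2196, 0.0818]
tcp_rot: [-179.9, -0.1, 91.0]
wrist_force: [0.6, 0.5, 0.4]
opening: 0.0854
```

Request:
arm_command(increments=[[[0,0,1],0],[[0,0,2],0],[[0,0,2.7],0],[[0,0,2.7],0]])

```text
time: 3.35
ee_pos: [0.6012, -0.2176, 0.0124]
tcp_rot: [-179.7, -0.1, 91.1]
wrist_force: [-0.4, 0.2, 0.5]
opening: 0.0852
```

```bash
python3 -c "
from h import *
go(.606,-.223,.015,90.7)
c=camera('scene');save(c,'s2.png')"
```

```text
t 3.35 pos [ 0.6012 -0.2176  0.0124] rot [-1.797e+02 -1.500e-01  9.108e+01] F [-0.4  0.2  0.5] op 0.0852
MOVE [-0.22, 0.19, -0.1] 0.06
```

View pics/s2.png

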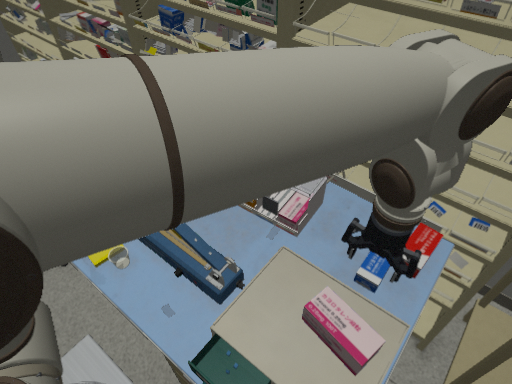

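The open jaws straddle the carton at (380,250). They are about 5 mm off centre, so I'll correct that and close.

Request:
arm_command(increments=[[[-0.22,0.15,-0.1],0.05],[[-0.22,0.15,-0.1],0.05]])

```text
time: 3.6
ee_pos: [0.6073, -0.224, 0.0192]
tcp_rot: [180.0, -0.0, 90.8]
wrist_force: [-0.0, 0.4, -0.0]
opening: 0.0856
```

Request:
arm_command(increments=[[[0,0,0],0],[[0,0,0],0],[[0,0,0],0],[[0,0,0],0],[[0,0,0],0]], claw=1, force=40)

```text
time: 4.1
ee_pos: [0.6073, -0.224, 0.019]
tcp_rot: [-180.0, -0.0, 90.8]
wrist_force: [0.0, 0.4, 0.3]
opening: 0.0124
```

```bash
python3 -c "
from h import *
go(.606,-.223,.12,90.7)"
```

```text
t 4.1 pos [ 0.6073 -0.224   0.019 ] rot [-1.7999e+02 -2.0000e-02  9.0770e+01] F [0.  0.4 0.3] op 0.0124
MOVE [0.04, -0.05, -4.04] 0.01
```

```bash
python3 -c "
from h import *
go(.606,-.223,.12,90.7)
for n in ('scene','top'):
  c=camera(n);save(c,n+'3.png');
  a=(340,200,460,320) if n=='scene' else (320,130,440,250)
  cv2.imwrite('pics/'+n+'3z.png',cv2.resize(c['frame'][a[1]:a[3],a[0]:a[2]],None,fx=4,fy=4)[:,:,::-1])"
```

```text
t 4.1 pos [ 0.6073 -0.224   0.019 ] rot [-1.7999e+02 -2.0000e-02  9.0770e+01] F [0.  0.4 0.3] op 0.0124
MOVE [0.04, -0.05, -4.04] 0.01
```

View pics/scene3z.png

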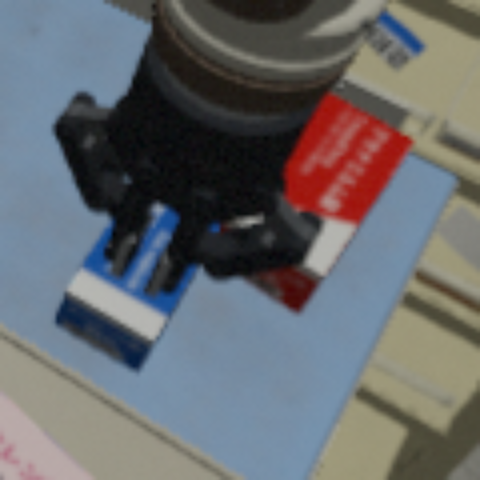

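View pics/top3z.png

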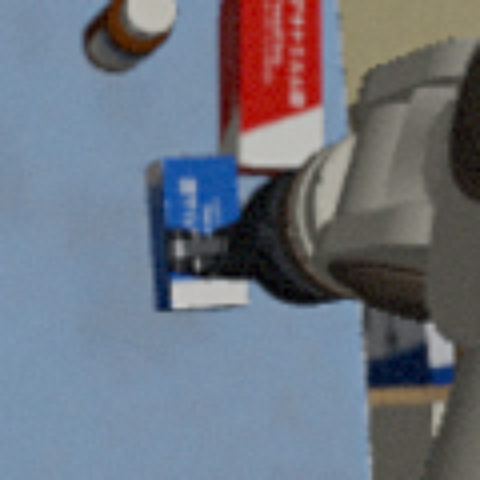

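```bash
python3 -c "
from h import *
for n in ('scene','top'):
  c=camera(n);yy,xx=np.mgrid[0:384,0:512];px=np.c_[xx.ravel(),yy.ravel()];P=depthpts(c,px)
  g=c['frame'].max(2).ravel()
  a=(g<70)&(abs(P[:,0]-.62)<.08)&(abs(P[:,1]+.22)<.12)&(P[:,2]>.03)&(P[:,2]<.2)
  Q=P[a];o=np.argsort(Q[:,2]);print(n,len(Q));print(Q[o[::max(1,len(o)//15)]].round(3))
  print(get_obs()['opening'],get_obs()['ee_pos'])
"
```

```text
scene 1728
[[ 0.663 -0.24   0.036]
 [ 0.596 -0.233  0.082]
 [ 0.603 -0.243  0.097]
 [ 0.596 -0.263  0.1  ]
 [ 0.597 -0.274  0.111]
 [ 0.59  -0.24   0.118]
 [ 0.596 -0.205  0.125]
 [ 0.598 -0.275  0.131]
 [ 0.596 -0.28   0.136]
 [ 0.589 -0.233  0.14 ]
 [ 0.587 -0.216  0.146]
 [ 0.596 -0.193  0.155]
 [ 0.571 -0.217  0.177]
 [ 0.582 -0.253  0.185]
 [ 0.571 -0.232  0.193]
 [ 0.57  -0.228  0.2  ]]
-4.711768906529812e-05 [ 0.60726337 -0.22399095  0.01901806]
top 299
[[ 0.617 -0.196  0.031]
 [ 0.596 -0.201  0.101]
 [ 0.597 -0.209  0.112]
 [ 0.603 -0.183  0.131]
 [ 0.595 -0.207  0.135]
 [ 0.597 -0.201  0.139]
 [ 0.614 -0.183  0.153]
 [ 0.613 -0.185  0.159]
 [ 0.605 -0.188  0.168]
 [ 0.593 -0.191  0.177]
 [ 0.634 -0.198  0.182]
 [ 0.619 -0.189  0.185]
 [ 0.603 -0.189  0.188]
 [ 0.613 -0.189  0.191]
 [ 0.572 -0.216  0.194]
 [ 0.615 -0.188  0.198]]
-6.427175152446735e-05 [ 0.60727319 -0.22399698  0.01903143]
```

```bash
python3 -c "
from h import *
c=camera('scene');a=(350,220,410,300)
cv2.imwrite('pics/s4z.png',cv2.resize(c['frame'][a[1]:a[3],a[0]:a[2]],None,fx=7,fy=7,interpolation=cv2.INTER_CUBIC)[:,:,::-1])
px=np.array([[u,v] for v in range(255,290,3) for u in (368,372,376,380,384,388)])
P=depthpts(c,px)
for p,q in zip(px,P): print(p,q.round(3),end=' ')
go(0.6,-.22,.1)"
```

```text
[368 255] [ 0.635 -0.199  0.035] [372 255] [ 0.596 -0.213  0.094] [376 255] [ 0.59  -0.22   0.109] [380 255] [ 0.614 -0.224  0.084] [384 255] [ 0.591 -0.233  0.12 ] [388 255] [ 0.591 -0.24   0.126] [368 258] [ 0.629 -0.203  0.033] [372 258] [ 0.595 -0.215  0.087] [376 258] [ 0.595 -0.222  0.093] [380 258] [ 0.604 -0.228  0.088] [384 258] [ 0.59  -0.236  0.113] [388 258] [ 0.59  -0.242  0.12 ] [368 261] [ 0.62  -0.206  0.036] [372 261] [ 0.6   -0.216  0.071] [376 261] [ 0.599 -0.224  0.079] [380 261] [ 0.596 -0.231  0.09 ] [384 261] [ 0.595 -0.238  0.098] [388 261] [ 0.601 -0.244  0.097] [368 264] [ 0.615 -0.209  0.034] [372 264] [ 0.6   -0.219  0.062] [376 264] [ 0.596 -0.226  0.074] [380 264] [ 0.595 -0.233  0.082] [384 264] [ 0.595 -0.24   0.09 ] [388 264] [ 0.594 -0.246  0.097] [368 267] [ 0.607 -0.213  0.036] [372 267] [ 0.596 -0.222  0.059] [376 267] [ 0.595 -0.229  0.067] [380 267] [ 0.6   -0.235  0.067] [384 267] [ 0.628 -0.24   0.036] [388 267] [ 0.634 -0.246  0.034] [368 270] [ 0.602 -0.216  0.033] [372 270] [ 0.597 -0.224  0.048] [376 270] [ 0.597 -0.231  0.055] [380 270] [
[... 713 characters left out ...]
] [372 282] [ 0.581 -0.235  0.033] [376 282] [ 0.587 -0.242  0.032] [380 282] [ 0.59  -0.248  0.034] [384 282] [ 0.619 -0.254 -0.001] [388 282] [ 0.625 -0.261 -0.002] [368 285] [ 0.581 -0.231  0.014] [372 285] [ 0.58  -0.238  0.024] [376 285] [ 0.58  -0.245  0.032] [380 285] [ 0.607 -0.25  -0.001] [384 285] [ 0.614 -0.257 -0.003] [388 285] [ 0.618 -0.264 -0.002] [368 288] [ 0.58  -0.233  0.005] [372 288] [ 0.581 -0.24   0.013] [376 288] [ 0.581 -0.247  0.021] [380 288] [ 0.6   -0.253 -0.001] [384 288] [ 0.607 -0.26  -0.003] [388 288] [ 0.611 -0.267 -0.   ] t 4.35 pos [ 0.6073 -0.224   0.0191] rot [-1.7999e+02 -2.0000e-02  9.0770e+01] F [-0.8  0.2 -0.3] op 0.0004
MOVE [0.16, -0.29, -3.24] 0.0
```

View pics/s4z.png

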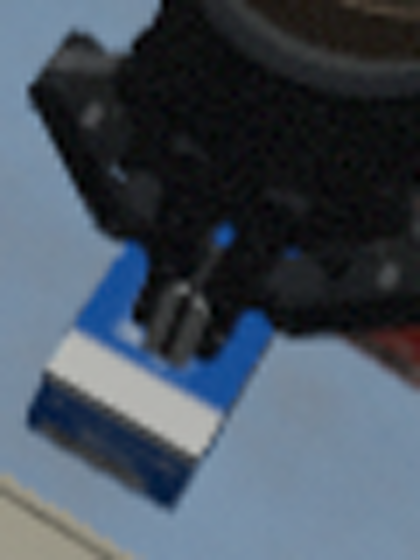

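```bash
python3 -c "
from h import *
t=camera('top');s=camera('scene')
a=(340,165,400,215)
cv2.imwrite('pics/t5z.png',cv2.resize(t['frame'][a[1]:a[3],a[0]:a[2]],None,fx=10,fy=10,interpolation=cv2.INTER_CUBIC)[:,:,::-1])
for z in (.01,.03,.04,.05):
  for c,n in((t,'t'),(s,'s')):
    X=np.array([.607,-.224,z]);Y=c['R']@X+c['t'];u=Y[:2]/Y[2];u=u*(1+c['k1']*(u@u));print(n,z,(u*c['K'][0,0]+c['K'][:2,2]).round(1),end=' ')
print(onplane(s,[[374,271]],.04),onplane(s,[[374,271]],.02))
"
```

```text
t 0.01 [368.9 197.3] s 0.01 [370.1 275.8] t 0.03 [371.6 196.5] s 0.03 [372.3 271. ] t 0.04 [373.  196.1] s 0.04 [373.4 268.6] t 0.05 [374.4 195.7] s 0.05 [374.5 266.1] [[ 0.60249561 -0.22763982  0.04      ]] [[ 0.61633   -0.2261244  0.02     ]]
```

View pics/t5z.png

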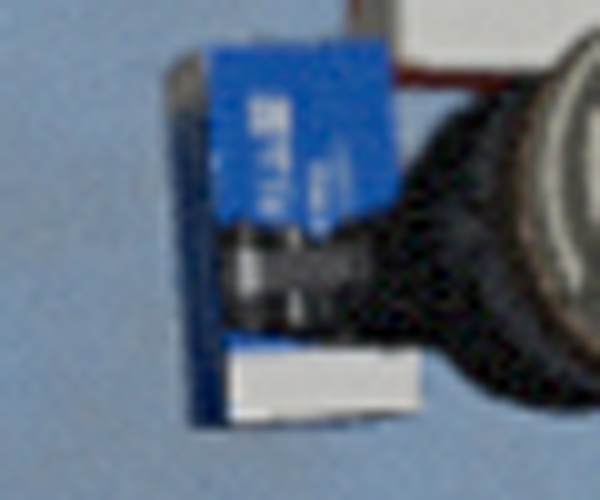

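```bash
python3 -c "
from h import *
s=camera('scene')
for z in (.0,.014,.04,.06):
  for y in(-.2176-.05,-.2176+.05):
    c=s;X=np.array([.601,y,z]);Y=c['R']@X+c['t'];u=Y[:2]/Y[2];u=u*(1+c['k1']*(u@u));print(z,round(y,3),(u*c['K'][0,0]+c['K'][:2,2]).round(1),end=' ')
print(get_obs()['q'])
i=cv2.imread('pics/s2.png')[200:300,330:440];cv2.imwrite('pics/s2z.png',cv2.resize(i,None,fx=6,fy=6,interpolation=cv2.INTER_CUBIC))
"
```

```text
0.0 -0.268 [386.5 291.4] 0.0 -0.168 [344.9 266.1] 0.014 -0.268 [388.3 288.3] 0.014 -0.168 [346.  262.8] 0.04 -0.268 [391.7 282.1] 0.04 -0.168 [348.2 256.4] 0.06 -0.268 [394.4 277.2] 0.06 -0.168 [349.9 251.2] [-2.02542292e+01  1.86338436e+01  5.30032700e+00  7.66683559e+01
  1.98642965e-02 -2.10240508e+01]
```

View pics/s2z.png

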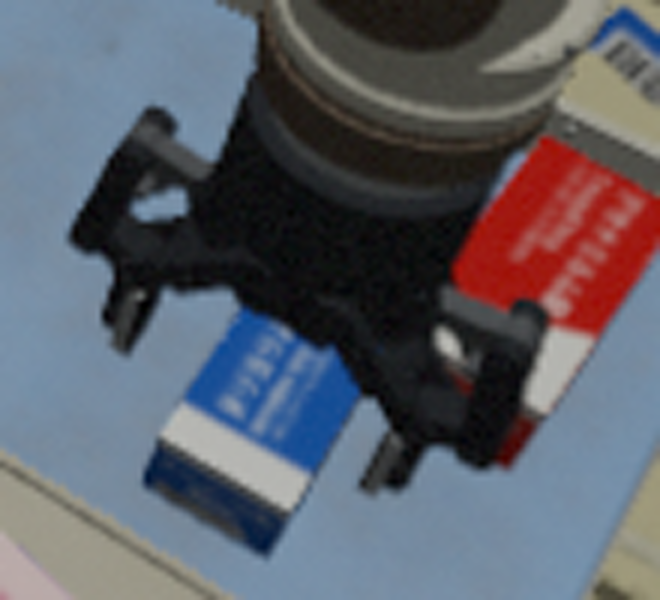

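The measurements disagree. The open fingertips at (350,258) and (392,282) project to about z = 0.037, while the reported pose puts them near z = 0.014. So the jaws closed above the carton with no contact, and the real tips are about 25 mm higher than reported. I'll back up, open, and go down again in small steps, checking the cameras and the force.

Request:
arm_command(increments=[[[0,0,-1],0],[[0,0,-1.6],0],[[0,0,-1.6],0]])

```text
time: 4.8
ee_pos: [0.6088, -0.2246, 0.0621]
tcp_rot: [179.8, 0.1, 90.8]
wrist_force: [-0.3, 0.3, -0.3]
opening: -0.0001
```

Request:
arm_command(increments=[[[0,0,0],0],[[0,0,0],0],[[0,0,0],0],[[0,0,0],0],[[0,0,0],0]], claw=-1)

```text
time: 5.3
ee_pos: [0.6086, -0.2245, 0.0616]
tcp_rot: [179.8, 0.1, 90.8]
wrist_force: [-0.7, 0.4, -0.5]
opening: 0.0722
```

```bash
python3 -c "
from h import *
go(.607,-.224,.013,90.7)
s=camera('scene');cv2.imwrite('pics/s6z.png',cv2.resize(s['frame'][190:310,330:450],None,fx=5,fy=5,interpolation=cv2.INTER_CUBIC)[:,:,::-1])"
```

```text
t 5.3 pos [ 0.6086 -0.2245  0.0616] rot [1.7979e+02 6.0000e-02 9.0770e+01] F [-0.7  0.4 -0.5] op 0.0722
MOVE [0.02, -0.06, 1.94] 0.01
```

View pics/s6z.png

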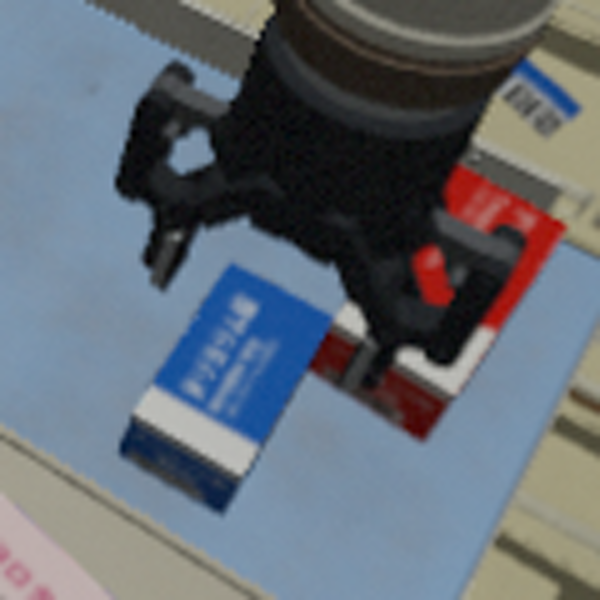

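Request:
arm_command(increments=[[[0,0,1],0],[[0,0,2],0],[[0,0,2.4],0],[[0,0,2.4],0]])

```text
time: 5.75
ee_pos: [0.6078, -0.2242, 0.0]
tcp_rot: [179.9, -0.0, 90.8]
wrist_force: [0.1, 0.3, -0.0]
opening: 0.0855
```

```bash
python3 -c "
from h import *
go(.607,-.224,-.01,90.7)
s=camera('scene');cv2.imwrite('pics/s7z.png',cv2.resize(s['frame'][190:310,330:450],None,fx=5,fy=5,interpolation=cv2.INTER_CUBIC)[:,:,::-1])"
```

```text
t 5.75 pos [ 0.6078 -0.2242  0.    ] rot [179.95  -0.    90.77] F [ 0.1  0.3 -0. ] op 0.0855
MOVE [0.01, -0.03, 0.4] 0.01
```

View pics/s7z.png

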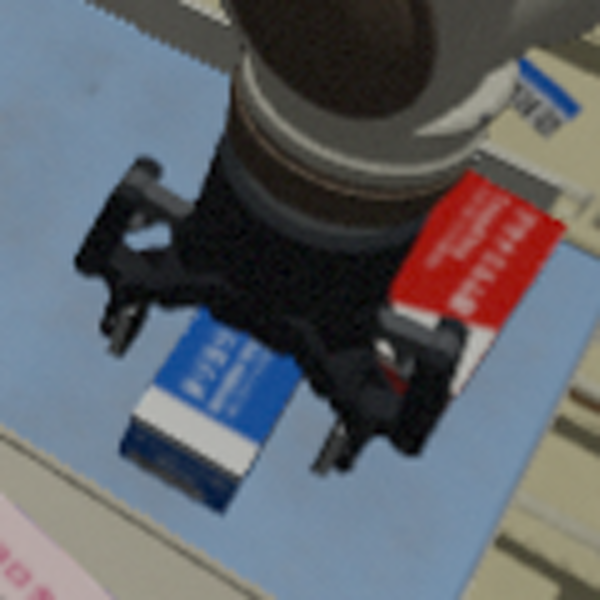

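```bash
python3 -c "
from h import *
s=camera('scene')
for z in (.0,.01,.02,.03,.04):
  print(z,onplane(s,[[353.6,261],[394.4,284.4]],z)[:,:2].round(3).tolist())
P=depthpts(s,[[354,259],[354,257],[395,282],[396,280],[394,283]]);print(P.round(3))
"
```

```text
0.0 [[0.625, -0.177], [0.627, -0.274]]
0.01 [[0.618, -0.178], [0.62, -0.274]]
0.02 [[0.612, -0.179], [0.613, -0.274]]
0.03 [[0.605, -0.181], [0.607, -0.274]]
0.04 [[0.598, -0.182], [0.6, -0.274]]
[[ 0.596 -0.182  0.05 ]
 [ 0.598 -0.18   0.054]
 [ 0.596 -0.273  0.053]
 [ 0.598 -0.273  0.058]
 [ 0.598 -0.272  0.047]]
```

```bash
python3 -c "
from h import *
s=camera('scene')
def atx(px,x):
  r=(rays(s,px)@s['R']);o=-s['R'].T@s['t'];return (o+r*((x-o[0])/r[:,:1])).round(3).tolist()
print('s6 .0616',atx([[362,247],[400,267]],.598))
print('s7 0.0',atx([[353.6,261],[394.4,284.4]],.598))
print('s2 .0124',atx([[350,258],[392.5,281.7]],.591))
print('s4 shut .019',atx([[374,271]],.597))
c=s
"
```

```text
s6 .0616 [[0.598, -0.189, 0.098], [0.598, -0.268, 0.103]]
s7 0.0 [[0.598, -0.182, 0.04], [0.598, -0.274, 0.042]]
s2 .0124 [[0.591, -0.175, 0.053], [0.591, -0.269, 0.057]]
s4 shut .019 [[0.597, -0.228, 0.048]]
```

The tip offset is the same in four pictures: the real tips are 37 to 40 mm higher than reported. I'll apply about +39 mm to z and go down in stages, watching the force.

Request:
arm_command(increments=[[[0,0,0.3],0],[[0,0,0.6],0],[[0,0,0.6],0]])

```text
time: 6.2
ee_pos: [0.6091, -0.2246, -0.0131]
tcp_rot: [179.8, 0.1, 90.8]
wrist_force: [-0.7, 0.2, -1.1]
opening: 0.0853
```

Request:
arm_command(increments=[[[0,0,0.3],0],[[0,0,0.5],0],[[0,0,0.5],0]])

```text
time: 6.5
ee_pos: [0.6084, -0.2244, -0.0268]
tcp_rot: [179.9, 0.0, 90.8]
wrist_force: [-0.0, -0.4, 0.3]
opening: 0.0856
```

```bash
python3 -c "
from h import *
go(.607,-.224,-.03,90.7)
s=camera('scene');cv2.imwrite('pics/s8z.png',cv2.resize(s['frame'][190:310,330:450],None,fx=5,fy=5,interpolation=cv2.INTER_CUBIC)[:,:,::-1])"
```

```text
t 6.5 pos [ 0.6084 -0.2244 -0.0268] rot [1.7987e+02 3.0000e-02 9.0760e+01] F [-0.  -0.4  0.3] op 0.0856
MOVE [0.02, -0.06, 0.13] 0.01
```

View pics/s8z.png

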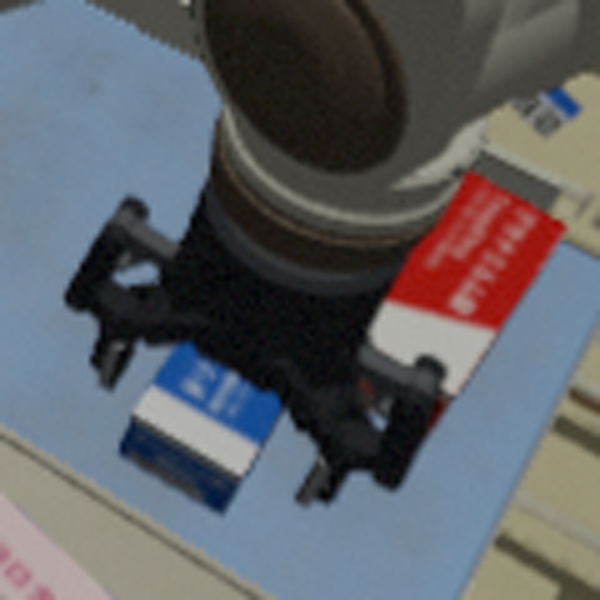

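The tips now straddle the carton at (351,267) and (392,290), around z = 0.014. Closing.

Request:
arm_command(increments=[[[0.12,0,0.1],0],[[0.12,0,0.1],0]])

```text
time: 6.75
ee_pos: [0.6086, -0.2211, -0.029]
tcp_rot: [179.8, 0.0, 90.8]
wrist_force: [-0.5, 0.1, 0.7]
opening: 0.0853
```

Request:
arm_command(increments=[[[0,0,0],0],[[0,0,0],0],[[0,0,0],0],[[0,0,0],0],[[0,0,0],0]], claw=1, force=40)

```text
time: 7.25
ee_pos: [0.6092, -0.2212, -0.0279]
tcp_rot: [179.8, 0.0, 90.8]
wrist_force: [-0.2, 0.9, 5.5]
opening: 0.0492
```

```bash
python3 -c "
from h import *
go(.607,-.224,-.03,90.7)
s=camera('scene');cv2.imwrite('pics/s9z.png',cv2.resize(s['frame'][190:310,330:450],None,fx=5,fy=5,interpolation=cv2.INTER_CUBIC)[:,:,::-1])
go(.607,-.224,-.03,90.7)"
```

```text
t 7.25 pos [ 0.6092 -0.2212 -0.0279] rot [1.7975e+02 5.0000e-02 9.0780e+01] F [-0.2  0.9  5.5] op 0.0492
MOVE [-0.11, -0.09, 0.08] 0.01
t 7.3 pos [ 0.6092 -0.2212 -0.0279] rot [1.7975e+02 5.0000e-02 9.0780e+01] F [-1.5 -0.3  5.5] op 0.0494
MOVE [-0.11, -0.09, 0.08] 0.01
```

View pics/s9z.png

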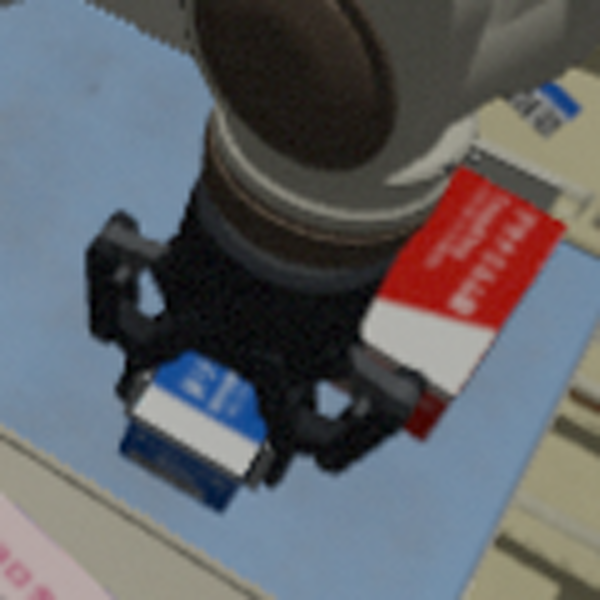

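Request:
arm_command(increments=[[[0,0,-1],0],[[0,0,-2],0],[[0,0,-3],0],[[0,0,-4],0],[[0,0,-4],0]])

```text
time: 7.8
ee_pos: [0.6104, -0.2218, 0.0759]
tcp_rot: [179.5, 0.2, 90.8]
wrist_force: [0.6, -1.4, -0.9]
opening: 0.0496
```

```bash
python3 -c "
from h import *
go(.534,.053,.07,94.6)
s=camera('scene');cv2.imwrite('pics/s10z.png',cv2.resize(s['frame'][150:300,330:480],None,fx=4,fy=4,interpolation=cv2.INTER_CUBIC)[:,:,::-1])"
```

```text
t 7.8 pos [ 0.6104 -0.2218  0.0759] rot [1.7946e+02 1.6000e-01 9.0780e+01] F [ 0.6 -1.4 -0.9] op 0.0496
MOVE [11.03, -2.91, 0.23] -0.64
```

View pics/s10z.png

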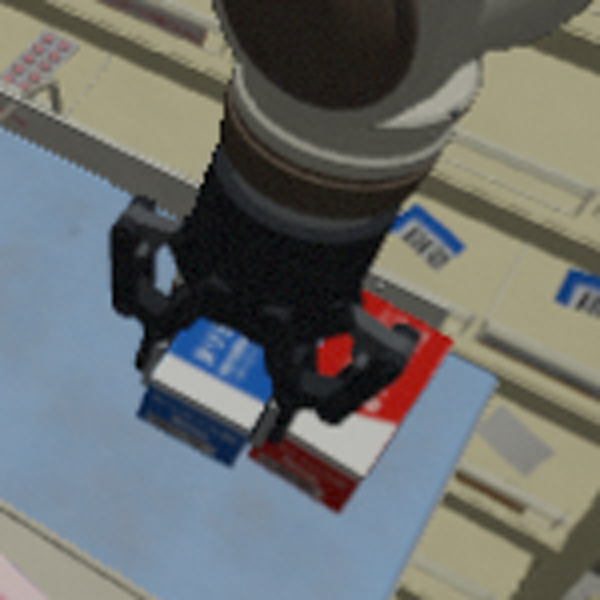

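Request:
arm_command(increments=[[[0,-1,-0.8],0],[[1.5,-2,-1],0],[[3,-2.8,-1],-0.2],[[4.5,-2.8,-1],-0.4],[[6,-2.8,-1],-0.6]])

```text
time: 8.35
ee_pos: [0.5361, -0.0713, 0.0962]
tcp_rot: [179.7, 0.1, 94.4]
wrist_force: [0.8, 0.4, -2.4]
opening: 0.0495
```

```bash
python3 -c "
from h import *
go(.540,.054,.095,94.6)"
```

```text
t 8.35 pos [ 0.5361 -0.0713  0.0962] rot [1.797e+02 1.200e-01 9.437e+01] F [ 0.8  0.4 -2.4] op 0.0495
MOVE [4.99, 0.54, 0.05] -0.04
```

Request:
arm_command(increments=[[[1.5,0.2,0],0],[[3,0.4,0],0],[[4.5,0.5,0],0],[[5,0.5,0],0],[[5,0.5,0],0]])

```text
time: 8.85
ee_pos: [0.5383, 0.0557, 0.0945]
tcp_rot: [179.8, 0.1, 94.5]
wrist_force: [-0.3, -1.0, -2.4]
opening: 0.0494
```

```bash
python3 -c "
from h import *
go(.540,.054,.05,94)
for n,a in(('scene',(200,100,330,260)),('top',(200,140,320,250))):
  s=camera(n);cv2.imwrite('pics/'+n+'11z.png',cv2.resize(s['frame'][a[1]:a[3],a[0]:a[2]],None,fx=4 if n=='scene' else 5,fy=4 if n=='scene' else 5,interpolation=cv2.INTER_CUBIC)[:,:,::-1])"
```

```text
t 8.85 pos [0.5383 0.0557 0.0945] rot [1.7982e+02 1.1000e-01 9.4530e+01] F [-0.3 -1.  -2.4] op 0.0494
MOVE [-0.07, 0.06, 1.78] 0.09
```

View pics/scene11z.png

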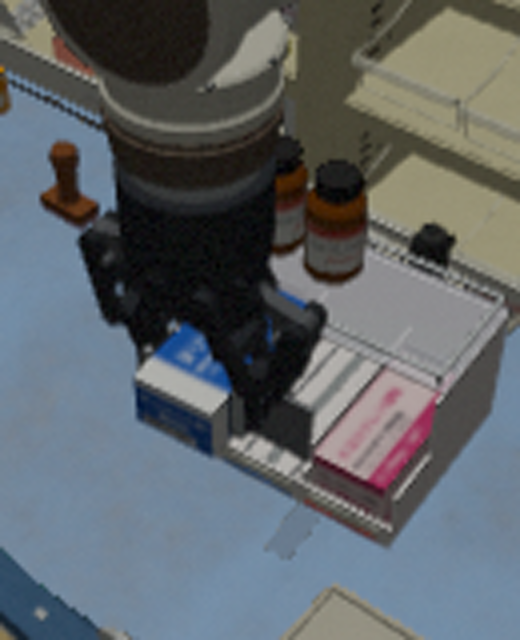

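View pics/top11z.png

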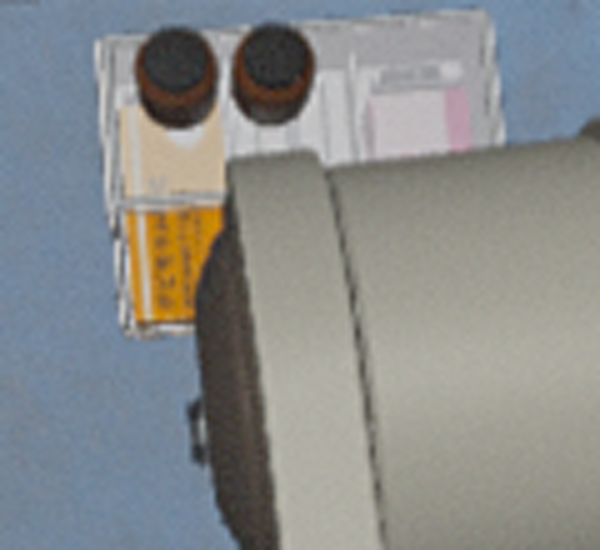

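```bash
cat >> h.py <<'E'
def blue(n='scene',box=(200,100,330,280)):
    c=camera(n);x0,y0,x1,y1=box
    h=cv2.cvtColor(c['frame'],cv2.COLOR_RGB2HSV)
    m=np.zeros(h.shape[:2],bool);m[y0:y1,x0:x1]=((h[...,1]>150)&(h[...,0]>98)&(h[...,0]<125)&(h[...,2]>60))[y0:y1,x0:x1]
    ys,xs=np.nonzero(m);return c,np.c_[xs,ys],depthpts(c,np.c_[xs,ys])
LO=np.array([.597,.058,.004]);LY=np.radians(3.9)
def lane(P): 
    d=P-LO;return np.c_[d[:,0]*np.cos(LY)+d[:,1]*np.sin(LY),-d[:,0]*np.sin(LY)+d[:,1]*np.cos(LY),P[:,2]]
E
python3 -c "
from h import *
c,px,P=blue();L=lane(P)
a=(L[:,1]>-.06)&(L[:,1]<.06)&(L[:,0]>-.12);L=L[a];px=px[a]
print(len(L))
o=np.argsort(L[:,0]);print(np.c_[px,L.round(3)][o[::max(1,len(o)//40)]])
"
```

```text
183
[[ 2.49e+02  2.08e+02 -8.80e-02 -1.70e-02  1.39e-01]
 [ 2.37e+02  2.00e+02 -8.80e-02  1.40e-02  1.44e-01]
 [ 2.35e+02  2.01e+02 -8.70e-02  2.00e-02  1.37e-01]
 [ 2.44e+02  2.03e+02 -8.70e-02 -4.00e-03  1.45e-01]
 [ 2.41e+02  2.02e+02 -8.70e-02  4.00e-03  1.43e-01]
 [ 2.46e+02  2.03e+02 -8.70e-02 -9.00e-03  1.48e-01]
 [ 2.40e+02  2.00e+02 -8.70e-02  7.00e-03  1.48e-01]
 [ 2.43e+02  2.03e+02 -8.70e-02 -1.00e-03  1.43e-01]
 [ 2.43e+02  2.01e+02 -8.70e-02 -1.00e-03  1.49e-01]
 [ 2.39e+02  2.00e+02 -8.70e-02  1.00e-02  1.46e-01]
 [ 2.45e+02  2.03e+02 -8.60e-02 -6.00e-03  1.46e-01]
 [ 2.37e+02  2.01e+02 -8.60e-02  1.60e-02  1.39e-01]
 [ 2.52e+02  2.06e+02 -8.60e-02 -2.40e-02  1.48e-01]
 [ 2.46e+02  2.05e+02 -8.60e-02 -8.00e-03  1.40e-01]
 [ 2.37e+02  1.98e+02 -8.60e-02  1.50e-02  1.48e-01]
 [ 2.51e+02  2.08e+02 -8.60e-02 -2.00e-02  1.39e-01]
 [ 2.52e+02  1.85e+02 -7.60e-02 -1.80e-02  1.98e-01]
 [ 2.58e+02  1.96e+02 -7.00e-02 -2.70e-02  1.66e-01]
 [ 2.47e+02  1.81e+02 -6.80e-02  0.00e+00  1.92e-01]
 [ 2.47e+02  1.92e+02 -6.70e-02  2.00e-03  1.57e-01]
 [ 2.46e+02  1.91e+02 -6.70e-02  6.0
[... 642 characters left out ...]
 1.58e-01]
 [ 2.50e+02  1.89e+02 -5.60e-02  3.00e-03  1.57e-01]
 [ 2.46e+02  1.87e+02 -5.60e-02  1.40e-02  1.56e-01]
 [ 2.51e+02  1.89e+02 -5.40e-02  1.00e-03  1.56e-01]
 [ 2.43e+02  1.84e+02 -5.30e-02  2.30e-02  1.58e-01]
 [ 2.51e+02  1.88e+02 -5.20e-02  3.00e-03  1.56e-01]
 [ 2.47e+02  1.85e+02 -5.10e-02  1.40e-02  1.58e-01]
 [ 2.77e+02  1.76e+02 -5.00e-02 -5.80e-02  2.24e-01]
 [ 2.47e+02  1.84e+02 -4.80e-02  1.60e-02  1.58e-01]
 [ 2.47e+02  1.83e+02 -4.70e-02  1.70e-02  1.59e-01]
 [ 2.49e+02  1.83e+02 -4.40e-02  1.40e-02  1.59e-01]
 [ 2.48e+02  1.82e+02 -4.20e-02  1.80e-02  1.57e-01]
 [ 2.75e+02  1.76e+02  7.00e-03 -2.00e-02  1.57e-01]
 [ 2.76e+02  1.76e+02  8.00e-03 -2.20e-02  1.57e-01]]
```

The carton is held level, with its top at z = 0.157. In the lane frame its rear end is at x = -0.087 and y is about 0, as planned. Lowering it onto the lip.

Request:
arm_command(increments=[[[0,0,1],0.1],[[0,0,2],0.1],[[0,0,3],0.1],[[0,0,3.5],0.1],[[0,0,3.5],0.1]])

```text
time: 9.5
ee_pos: [0.5377, 0.0525, 0.0058]
tcp_rot: [180.0, 0.1, 93.7]
wrist_force: [-1.7, 3.1, -2.3]
opening: 0.0492
```

```bash
python3 -c "
from h import *
go(.538,.0557,-.008,94)
c,px,P=blue();L=lane(P)
a=(abs(L[:,1])<.03)&(L[:,0]>-.12)&(L[:,2]<.1);L=L[a];px=px[a]
print(len(L))
o=np.argsort(L[:,0]);print(np.c_[px,L.round(3)][o[::max(1,len(o)//20)]])
cv2.imwrite('pics/s12z.png',cv2.resize(c['frame'][100:260,200:330],None,fx=4,fy=4,interpolation=cv2.INTER_CUBIC)[:,:,::-1])"
```

```text
t 9.5 pos [0.5377 0.0525 0.0058] rot [1.7997e+02 1.0000e-01 9.3700e+01] F [-1.7  3.1 -2.3] op 0.0492
MOVE [0.13, 0.02, 0.55] -0.05
165
[[ 2.41e+02  2.27e+02 -8.90e-02  7.00e-03  5.80e-02]
 [ 2.41e+02  2.28e+02 -8.80e-02  8.00e-03  5.20e-02]
 [ 2.53e+02  2.33e+02 -8.80e-02 -2.60e-02  5.80e-02]
 [ 2.52e+02  2.35e+02 -8.70e-02 -2.20e-02  4.70e-02]
 [ 2.53e+02  2.35e+02 -8.70e-02 -2.50e-02  4.90e-02]
 [ 2.51e+02  2.34e+02 -8.70e-02 -1.90e-02  4.80e-02]
 [ 2.42e+02  2.16e+02 -7.00e-02  1.80e-02  7.00e-02]
 [ 2.46e+02  2.18e+02 -6.70e-02  8.00e-03  6.70e-02]
 [ 2.56e+02  2.23e+02 -6.70e-02 -1.90e-02  6.80e-02]
 [ 2.45e+02  2.16e+02 -6.50e-02  1.20e-02  6.90e-02]
 [ 2.44e+02  2.15e+02 -6.40e-02  1.70e-02  6.80e-02]
 [ 2.43e+02  2.13e+02 -6.20e-02  2.10e-02  7.10e-02]
 [ 2.44e+02  2.13e+02 -5.90e-02  2.00e-02  6.90e-02]
 [ 2.47e+02  2.14e+02 -5.70e-02  1.30e-02  6.70e-02]
 [ 2.49e+02  2.13e+02 -5.40e-02  9.00e-03  7.10e-02]
 [ 2.49e+02  2.12e+02 -5.10e-02  1.10e-02  7.00e-02]
 [ 2.73e+02  2.06e+02 -5.00e-03 -2.50e-02  7.20e-02]
 [ 2.73e+02  2.05e+02 -1.00e-03 -2.20e-02  6.90e-02]
 [ 2.69e+02  2.01e+02  3.00e-03 -9.00e-03  7.20e-02]
 [ 2.76e+02  2.04e+02  5.00e-03 -2.70e-02  7.00e-02]
 [ 2.73e+02  2.01e+02  7.00e-03 -1.70e-02  7.30e-02]]
```

View pics/s12z.png

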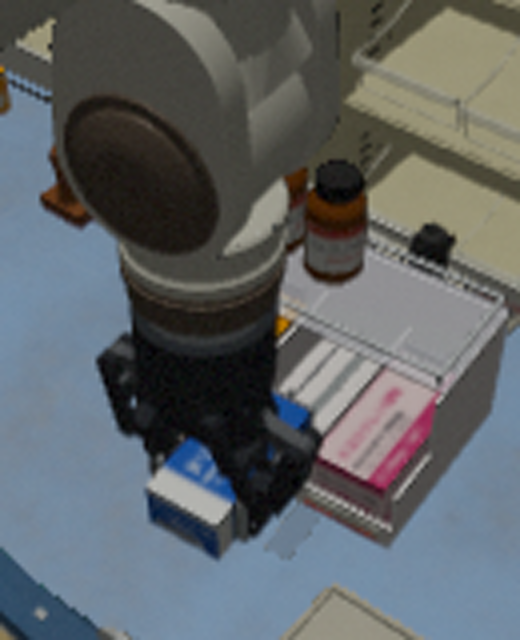

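Request:
arm_command(increments=[[[0.12,0,0.2],0],[[0.12,0,0.4],0],[[0.12,0,0.4],0]])

```text
time: 9.85
ee_pos: [0.5384, 0.0555, -0.0028]
tcp_rot: [179.9, 0.1, 93.7]
wrist_force: [0.1, -0.1, -1.7]
opening: 0.0496
```

Request:
arm_command(increments=[[[0,0,0.15],0],[[0,0,0.3],0],[[0,0,0.5],0],[[0,0,0.5],0]])

```text
time: 10.25
ee_pos: [0.5382, 0.0555, -0.0153]
tcp_rot: [179.9, 0.1, 93.7]
wrist_force: [-2.4, -0.1, 1.9]
opening: 0.0497
```

```bash
python3 -c "
from h import *
go(.538,.0557,-.022,94)
c,px,P=blue();L=lane(P)
a=(abs(L[:,1])<.03)&(L[:,0]>-.12)&(L[:,2]<.1);L=L[a];px=px[a]
print(len(L))
o=np.argsort(L[:,0]);print(np.c_[px,L.round(3)][o[::max(1,len(o)//20)]])
cv2.imwrite('pics/s13z.png',cv2.resize(c['frame'][100:260,200:330],None,fx=4,fy=4,interpolation=cv2.INTER_CUBIC)[:,:,::-1])"
```

```text
t 10.25 pos [ 0.5382  0.0555 -0.0153] rot [1.7987e+02 1.3000e-01 9.3700e+01] F [-2.4 -0.1  1.9] op 0.0497
MOVE [0.01, -0.01, 0.27] -0.05
178
[[ 2.49e+02  2.37e+02 -8.90e-02 -1.50e-02  3.50e-02]
 [ 2.45e+02  2.35e+02 -8.80e-02 -2.00e-03  3.20e-02]
 [ 2.40e+02  2.32e+02 -8.70e-02  1.30e-02  3.20e-02]
 [ 2.51e+02  2.39e+02 -8.70e-02 -1.90e-02  2.80e-02]
 [ 2.56e+02  2.25e+02 -7.20e-02 -2.30e-02  6.80e-02]
 [ 2.41e+02  2.21e+02 -6.90e-02  2.20e-02  4.80e-02]
 [ 2.54e+02  2.28e+02 -6.80e-02 -1.40e-02  4.70e-02]
 [ 2.53e+02  2.27e+02 -6.70e-02 -1.10e-02  4.80e-02]
 [ 2.48e+02  2.24e+02 -6.50e-02  5.00e-03  4.50e-02]
 [ 2.52e+02  2.25e+02 -6.40e-02 -6.00e-03  4.80e-02]
 [ 2.44e+02  2.20e+02 -6.20e-02  1.90e-02  4.70e-02]
 [ 2.45e+02  2.20e+02 -6.00e-02  1.80e-02  4.50e-02]
 [ 2.45e+02  2.18e+02 -5.70e-02  1.90e-02  4.80e-02]
 [ 2.50e+02  2.20e+02 -5.40e-02  7.00e-03  4.70e-02]
 [ 2.47e+02  2.17e+02 -5.30e-02  1.70e-02  5.00e-02]
 [ 2.66e+02  2.19e+02 -3.30e-02 -2.50e-02  5.20e-02]
 [ 2.69e+02  2.09e+02 -5.00e-03 -1.50e-02  5.40e-02]
 [ 2.70e+02  2.08e+02 -2.00e-03 -1.50e-02  5.50e-02]
 [ 2.71e+02  2.07e+02  1.00e-03 -1.60e-02  5.60e-02]
 [ 2.74e+02  2.08e+02  3.00e-03 -2.30e-02  5.50e-02]
 [ 2.71e+02  2.06e+02  5.00e-03 -1.40e-02  5.40e-02]
 [ 2.68e+02  2.03e+02  8.00e-03 -3.00e-03  5.60e-02]
 [ 2.75e+02  2.06e+02  2.30e-02 -1.40e-02  3.80e-02]]
```

View pics/s13z.png

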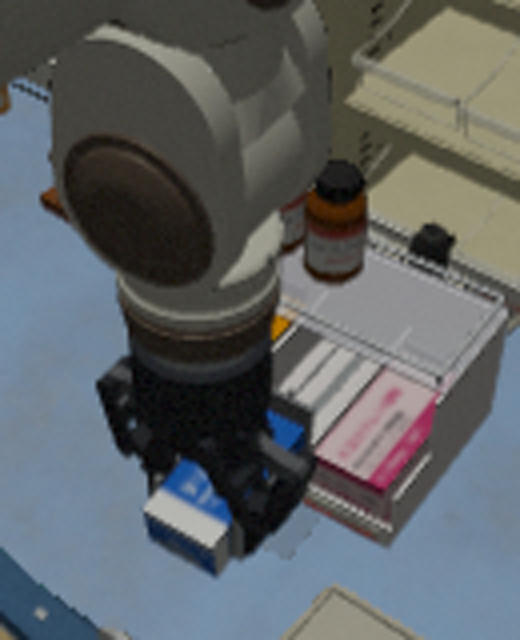

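The carton is pivoting on the lip as intended. Its top is at about 0.046 near the rear and 0.055 at the front, with the rear still about 8 mm up. Lowering a little more before I let go.

Request:
arm_command(increments=[[[0,0,0.15],0],[[0,0,0.3],0],[[0,0,0.35],0],[[0,0,0.35],0]])

```text
time: 10.7
ee_pos: [0.5381, 0.0555, -0.023]
tcp_rot: [179.9, 0.1, 93.7]
wrist_force: [-9.5, -1.2, 12.1]
opening: 0.0496
```

```bash
python3 -c "
from h import *
go(.538,.0557,-.022,94)
c,px,P=blue();L=lane(P)
a=(abs(L[:,1])<.03)&(L[:,0]>-.12)&(L[:,2]<.1);L=L[a];px=px[a]
print(len(L))
o=np.argsort(L[:,0]);print(np.c_[px,L.round(3)][o[::max(1,len(o)//14)]])"
```

```text
t 10.7 pos [ 0.5381  0.0555 -0.023 ] rot [1.7986e+02 1.3000e-01 9.3700e+01] F [-9.5 -1.2 12.1] op 0.0496
MOVE [0.01, -0.0, -0.04] -0.05
181
[[ 2.42e+02  2.36e+02 -8.90e-02  6.00e-03  2.40e-02]
 [ 2.51e+02  2.43e+02 -8.50e-02 -1.70e-02  9.00e-03]
 [ 2.53e+02  2.31e+02 -7.10e-02 -1.40e-02  3.80e-02]
 [ 2.45e+02  2.16e+02 -7.00e-02  9.00e-03  7.60e-02]
 [ 2.55e+02  2.31e+02 -6.90e-02 -1.70e-02  3.80e-02]
 [ 2.42e+02  2.23e+02 -6.70e-02  2.10e-02  3.90e-02]
 [ 2.56e+02  2.29e+02 -6.40e-02 -1.70e-02  4.10e-02]
 [ 2.53e+02  2.26e+02 -6.20e-02 -7.00e-03  4.20e-02]
 [ 2.44e+02  2.20e+02 -5.90e-02  2.10e-02  4.20e-02]
 [ 2.45e+02  2.19e+02 -5.50e-02  2.10e-02  4.20e-02]
 [ 2.48e+02  2.18e+02 -5.00e-02  1.60e-02  4.40e-02]
 [ 2.69e+02  2.10e+02 -9.00e-03 -1.70e-02  5.50e-02]
 [ 2.68e+02  2.08e+02 -4.00e-03 -1.10e-02  5.40e-02]
 [ 2.69e+02  2.07e+02 -1.00e-03 -1.20e-02  5.50e-02]
 [ 2.73e+02  2.08e+02  2.00e-03 -2.10e-02  5.50e-02]
 [ 2.67e+02  2.03e+02  2.30e-02  1.00e-02  3.30e-02]]
```

The rear end is on the table, with a slope of about 0.24 rad and 12 N on the wrist. Letting go.

Request:
arm_command(increments=[[[0,0,-0.08],0],[[0,0,-0.08],0]])

```text
time: 10.95
ee_pos: [0.5383, 0.0555, -0.0208]
tcp_rot: [179.8, 0.1, 93.7]
wrist_force: [1.0, -0.9, -1.5]
opening: 0.0495
```

Request:
arm_command(increments=[[[0,0,0],0],[[0,0,0],0],[[0,0,0],0],[[0,0,0],0],[[0,0,0],0]], claw=-1)

```text
time: 11.45
ee_pos: [0.5383, 0.0555, -0.0209]
tcp_rot: [179.8, 0.1, 93.7]
wrist_force: [0.9, 0.5, -0.0]
opening: 0.086
```

Request:
arm_command(increments=[[[0,0,0],0],[[0,0,0],0],[[0,0,0],0],[[0,0,0],0],[[0,0,0],0]])

```text
time: 11.95
ee_pos: [0.5384, 0.0555, -0.0209]
tcp_rot: [179.8, 0.1, 93.7]
wrist_force: [-0.5, -0.0, 0.1]
opening: 0.0854
```

```bash
python3 -c "
from h import *
go(.522,.0557,-.022,94)
c,px,P=blue();L=lane(P)
a=(abs(L[:,1])<.03)&(L[:,0]>-.12)&(L[:,2]<.1);L=L[a];px=px[a]
print(len(L))
o=np.argsort(L[:,0]);print(np.c_[px,L.round(3)][o[::max(1,len(o)//20)]])
cv2.imwrite('pics/s14z.png',cv2.resize(c['frame'][100:260,200:330],None,fx=4,fy=4,interpolation=cv2.INTER_CUBIC)[:,:,::-1])"
```

```text
t 11.95 pos [ 0.5384  0.0555 -0.0209] rot [1.7982e+02 1.3000e-01 9.3700e+01] F [-0.5 -0.   0.1] op 0.0854
MOVE [0.05, -0.65, 0.05] -0.05
215
[[ 2.49e+02  2.40e+02 -8.90e-02 -1.50e-02  2.40e-02]
 [ 2.51e+02  2.43e+02 -8.50e-02 -1.70e-02  9.00e-03]
 [ 2.44e+02  2.26e+02 -7.10e-02  1.20e-02  3.90e-02]
 [ 2.49e+02  2.17e+02 -7.00e-02 -3.00e-03  8.10e-02]
 [ 2.51e+02  2.19e+02 -6.90e-02 -7.00e-03  7.60e-02]
 [ 2.41e+02  2.23e+02 -6.80e-02  2.30e-02  3.90e-02]
 [ 2.57e+02  2.31e+02 -6.70e-02 -2.20e-02  4.00e-02]
 [ 2.44e+02  2.23e+02 -6.50e-02  1.70e-02  4.00e-02]
 [ 2.54e+02  2.28e+02 -6.30e-02 -1.10e-02  3.90e-02]
 [ 2.52e+02  2.26e+02 -6.20e-02 -4.00e-03  4.00e-02]
 [ 2.60e+02  2.34e+02 -6.00e-02 -2.60e-02  2.40e-02]
 [ 2.60e+02  2.36e+02 -5.90e-02 -2.50e-02  1.30e-02]
 [ 2.62e+02  2.20e+02 -5.80e-02 -3.00e-02  7.70e-02]
 [ 2.44e+02  2.19e+02 -5.60e-02  2.30e-02  4.10e-02]
 [ 2.61e+02  2.30e+02 -5.40e-02 -2.50e-02  3.20e-02]
 [ 2.46e+02  2.18e+02 -5.20e-02  2.00e-02  4.30e-02]
 [ 2.46e+02  2.17e+02 -5.00e-02  2.20e-02  4.40e-02]
 [ 2.66e+02  2.24e+02 -3.30e-02 -2.40e-02  3.10e-02]
 [ 2.68e+02  2.08e+02 -6.00e-03 -1.20e-02  5.70e-02]
 [ 2.73e+02  2.09e+02 -2.00e-03 -2.40e-02  5.70e-02]
 [ 2.70e+02  2.07e+02  2.00e-03 -1.30e-02  5.40e-02]
 [ 2.73e+02  2.07e+02  4.00e-03 -2.00e-02  5.60e-02]]
```

View pics/s14z.png

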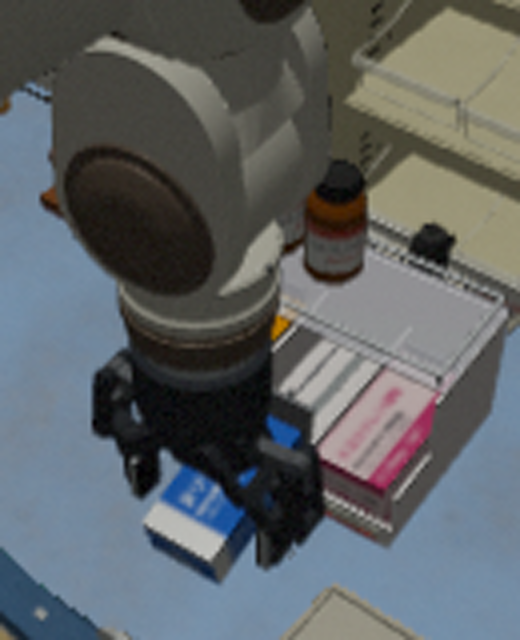

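Placing step looks good. The carton rests at about 0.24 rad with both fingers clear, at (140,470) and (270,550) in the zoom. Its centre is at about x = -0.036 in the lane frame. Now I'll regrip nearer the rear end.

Request:
arm_command(increments=[[[-0.05,-0.3,0],0],[[-0.05,-0.55,0.05],0],[[-0.05,-0.55,0.05],0]])

```text
time: 12.3
ee_pos: [0.5236, 0.0532, -0.0224]
tcp_rot: [179.9, 0.1, 93.7]
wrist_force: [0.5, 0.8, -0.1]
opening: 0.0853
```

Request:
arm_command(increments=[[[0,0,0],0],[[0,0,0],0],[[0,0,0],0],[[0,0,0],0],[[0,0,0],0]], claw=1, force=40)

```text
time: 12.8
ee_pos: [0.5237, 0.0532, -0.0222]
tcp_rot: [179.9, 0.1, 93.7]
wrist_force: [-1.5, -0.4, 3.2]
opening: 0.0493
```

```bash
cat >> h.py <<'E'
def chk(n,k=20,zmax=.1):
    c,px,P=blue();L=lane(P)
    a=(abs(L[:,1])<.035)&(L[:,0]>-.12)&(L[:,2]<zmax);L=L[a];px=px[a]
    o=np.argsort(L[:,0]);print(np.c_[px,(L*1000).round()][o[::max(1,len(o)//k)]].astype(int).tolist())
    cv2.imwrite('pics/%s.png'%n,cv2.resize(c['frame'][100:260,200:330],None,fx=4,fy=4,interpolation=cv2.INTER_CUBIC)[:,:,::-1])
def golane(x,y,z,yaw=93.9):
    w=LO[:2]+np.array([x*np.cos(LY)-y*np.sin(LY),x*np.sin(LY)+y*np.cos(LY)]);
    p=np.array(get_obs()['ee_pos'])[None];print('lane tcp',lane(p).round(4));go(w[0],w[1],z,yaw)
E
python3 -c "
from h import *
golane(-.046,0,-.008);chk('s15z')"
```

```text
lane tcp [[-0.0735  0.0002 -0.0222]]
t 12.8 pos [ 0.5237  0.0532 -0.0222] rot [1.7986e+02 1.4000e-01 9.3700e+01] F [-1.5 -0.4  3.2] op 0.0493
MOVE [-0.0, 1.1, -0.57] -0.03
[[250, 229, -90, -19, 71], [252, 243, -85, -20, 12], [242, 225, -72, 17, 39], [243, 225, -70, 16, 37], [244, 225, -68, 15, 36], [242, 221, -64, 24, 41], [268, 217, -24, -24, 49], [267, 215, -21, -19, 51], [264, 212, -18, -9, 52], [265, 212, -16, -10, 51], [270, 213, -14, -23, 53], [264, 209, -12, -5, 54], [264, 208, -10, -3, 54], [268, 209, -7, -13, 55], [265, 207, -6, -3, 54], [266, 207, -5, -5, 55], [269, 208, -3, -13, 55], [273, 209, -2, -24, 56], [274, 216, 0, -26, 30], [271, 207, 1, -16, 56], [274, 208, 3, -23, 55], [268, 204, 23, 6, 32]]
```

View pics/s15z.png

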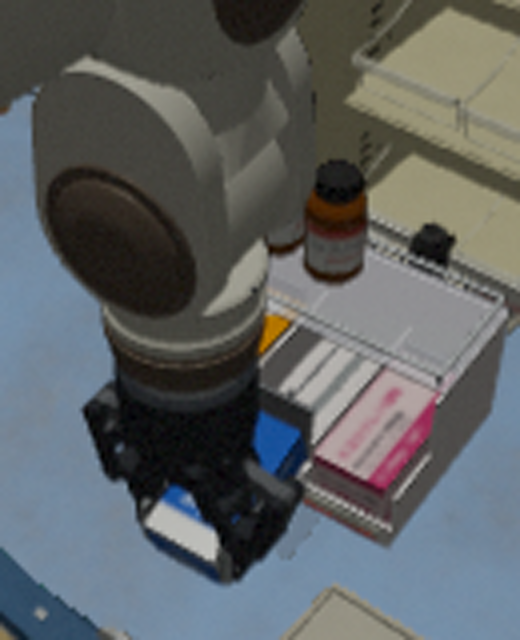

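Request:
arm_command(increments=[[[0,0,-0.3],0],[[0,0.2,-0.4],0],[[0,0.5,-0.5],0],[[0,0.8,-0.55],0],[[0,1.1,-0.6],0]])

```text
time: 13.35
ee_pos: [0.5518, 0.0551, -0.0073]
tcp_rot: [179.9, 0.1, 93.7]
wrist_force: [-1.6, 0.7, -2.2]
opening: 0.0491
```

```bash
python3 -c "
from h import *
golane(-.02,0,-.008);chk('s16z')"
```

```text
lane tcp [[-0.0453  0.0002 -0.0073]]
t 13.35 pos [ 0.5518  0.0551 -0.0073] rot [1.7988e+02 1.4000e-01 9.3700e+01] F [-1.6  0.7 -2.2] op 0.0491
MOVE [-0.0, 1.01, 0.03] -0.03
[[259, 218, -64, -25, 87], [253, 227, -60, -6, 36], [245, 223, -58, 19, 31], [245, 224, -57, 20, 25], [247, 212, -45, 22, 57], [248, 213, -42, 22, 50], [255, 215, -40, 2, 54], [251, 211, -36, 16, 56], [250, 210, -33, 21, 54], [274, 204, 6, -21, 66], [275, 203, 10, -21, 66], [274, 201, 13, -17, 67], [275, 201, 15, -18, 66], [274, 199, 17, -14, 69], [277, 200, 19, -21, 68], [271, 196, 20, -3, 70], [275, 198, 22, -14, 68], [271, 195, 23, -1, 70], [274, 196, 25, -9, 69], [280, 204, 27, -26, 49], [277, 196, 28, -16, 71], [273, 194, 29, -3, 69], [276, 194, 31, -11, 73]]
```

View pics/s16z.png

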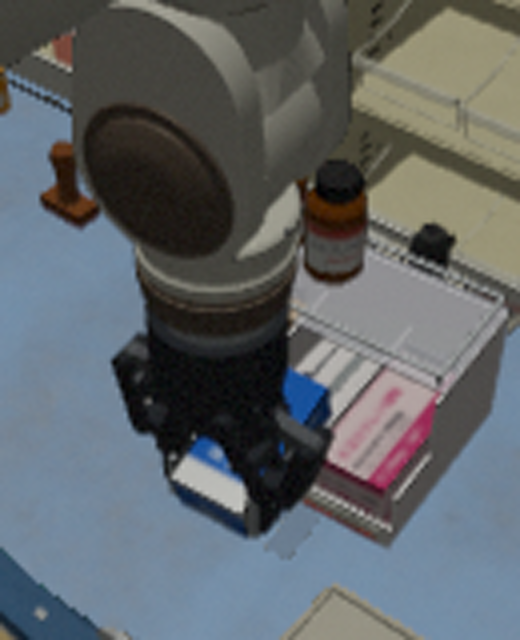

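Request:
arm_command(increments=[[[0,0.3,0],0],[[0,0.6,0],0],[[0,0.9,0],0],[[0,0.95,0],0]])

```text
time: 13.8
ee_pos: [0.5774, 0.0567, -0.0072]
tcp_rot: [179.8, 0.1, 93.7]
wrist_force: [-0.6, -0.0, -1.6]
opening: 0.0493
```

```bash
python3 -c "
from h import *
golane(-.02,0,-.008);chk('s17z')"
```

```text
lane tcp [[-0.0197  0.0001 -0.0072]]
t 13.8 pos [ 0.5774  0.0567 -0.0072] rot [1.7981e+02 1.4000e-01 9.3690e+01] F [-0.6 -0.  -1.6] op 0.0493
MOVE [-0.0, -0.01, 0.03] -0.03
[[265, 211, -36, -23, 83], [263, 222, -34, -17, 35], [255, 218, -32, 8, 32], [265, 224, -31, -20, 26], [261, 204, -30, -8, 91], [261, 209, -16, 1, 54], [255, 205, -15, 20, 56], [262, 208, -12, 1, 54], [255, 203, -10, 23, 55], [259, 204, -7, 13, 56], [281, 198, 32, -25, 66], [280, 196, 37, -19, 65], [283, 195, 39, -26, 71], [282, 195, 41, -22, 66], [279, 192, 43, -12, 69], [280, 192, 45, -13, 68], [280, 191, 47, -12, 70], [285, 197, 48, -26, 55], [284, 192, 49, -22, 70], [278, 188, 51, -4, 72], [286, 192, 52, -26, 70], [280, 188, 55, -7, 71], [281, 188, 56, -9, 71]]
```

View pics/s17z.png

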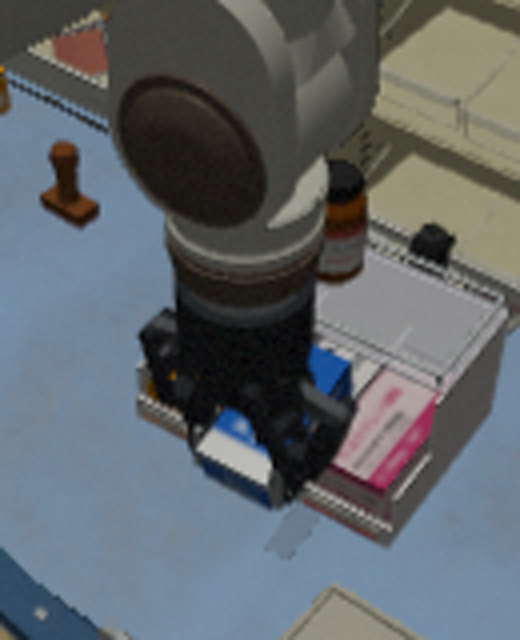

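The carton held its tilt and is now in as far as x of about +0.015. If I released it nose-up here, the paddle could hold the nose high. I'll back out in front of the lip, set it flat on the table, regrip it level, and bring it in level so it tips nose-down over the lip.

Request:
arm_command(increments=[[[0,-0.8,0],0],[[0,-1.6,0],0],[[0,-2.4,0],0],[[0,-3.2,0],0],[[0,-3.3,0],0]])

```text
time: 14.35
ee_pos: [0.4931, 0.0513, -0.0073]
tcp_rot: [179.9, 0.1, 93.7]
wrist_force: [0.3, 0.8, -1.0]
opening: 0.0496
```

```bash
python3 -c "
from h import *
golane(-.102,0,-.022);chk('s18z')"
```

```text
lane tcp [[-0.1042  0.0004 -0.0073]]
t 14.35 pos [ 0.4931  0.0513 -0.0073] rot [1.7985e+02 1.4000e-01 9.3700e+01] F [ 0.3  0.8 -1. ] op 0.0496
MOVE [-0.01, 0.09, 0.59] -0.03
[[230, 239, -119, 17, 38], [234, 242, -118, 7, 32], [236, 231, -103, 11, 54], [238, 231, -101, 7, 55], [235, 228, -98, 18, 55], [234, 226, -94, 24, 54], [261, 223, -57, -26, 62], [260, 220, -53, -21, 65], [261, 219, -51, -22, 68], [259, 217, -48, -15, 67], [255, 214, -47, -3, 68], [264, 222, -44, -26, 53], [256, 213, -43, -3, 68], [258, 213, -41, -7, 70], [265, 216, -39, -25, 69], [257, 211, -37, -1, 69], [266, 222, -35, -26, 43], [256, 210, -35, 3, 67], [263, 212, -33, -16, 71], [265, 212, -31, -20, 72], [256, 207, -30, 6, 71], [259, 208, -29, -1, 71]]
```

View pics/s18z.png

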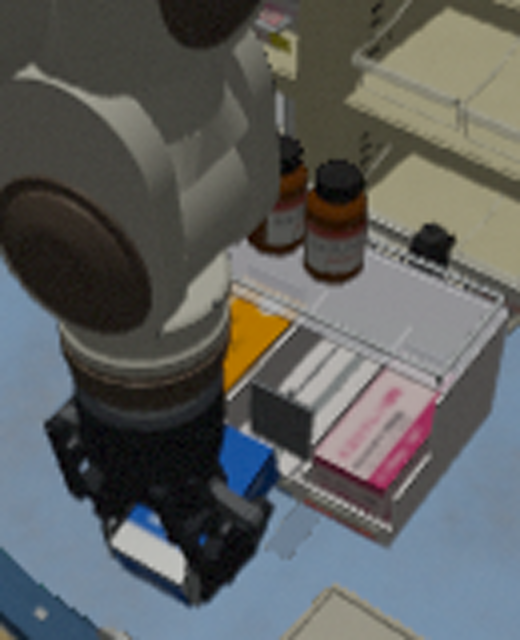

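Request:
arm_command(increments=[[[0,0,0.2],0],[[0,0,0.4],0],[[0,0,0.6],0],[[0,0,0.65],0]], force=20)

```text
time: 14.8
ee_pos: [0.495, 0.0513, -0.0227]
tcp_rot: [179.7, 0.1, 93.7]
wrist_force: [-5.8, -1.3, 19.2]
opening: 0.0493
```

Request:
arm_command(increments=[[[0,0,0.08],0],[[0,0,0.15],0],[[0,0,0.15],0]])

```text
time: 15.1
ee_pos: [0.4971, 0.0515, -0.024]
tcp_rot: [179.5, 0.1, 93.7]
wrist_force: [-4.6, -1.3, 21.2]
opening: 0.0496
```

```bash
python3 -c "
from h import *
golane(-.102,0,-.022);chk('s19z',12)"
```

```text
lane tcp [[-0.1002  0.0003 -0.024 ]]
t 15.1 pos [ 0.4971  0.0515 -0.024 ] rot [1.7951e+02 1.4000e-01 9.3710e+01] F [-4.6 -1.3 21.2] op 0.0496
MOVE [-0.01, -0.07, -0.08] -0.03
[[235, 244, -116, 6, 23], [232, 242, -114, 16, 20], [237, 233, -97, 14, 38], [235, 230, -91, 24, 36], [262, 225, -49, -24, 45], [262, 223, -45, -21, 47], [265, 222, -41, -27, 50], [263, 220, -37, -19, 48], [264, 219, -33, -19, 48], [263, 217, -31, -15, 50], [257, 212, -27, 5, 51], [265, 215, -25, -16, 52], [268, 216, -22, -23, 50]]
```

Request:
arm_command(increments=[[[0,0,-0.05],0],[[0,0,0],0],[[0,0,0],0],[[0,0,0],0],[[0,0,0],0]], claw=-1)

```text
time: 15.65
ee_pos: [0.4968, 0.0514, -0.0245]
tcp_rot: [179.6, 0.1, 93.7]
wrist_force: [0.3, 0.3, 0.1]
opening: 0.0854
```

```bash
python3 -c "
from h import *
golane(-.105,0,-.024);chk('s20z',20)"
```

```text
lane tcp [[-0.1004  0.0003 -0.0245]]
t 15.65 pos [ 0.4968  0.0514 -0.0245] rot [1.7955e+02 1.4000e-01 9.3700e+01] F [0.3 0.3 0.1] op 0.0854
MOVE [-0.01, -0.18, -0.02] -0.03
[[243, 234, -118, -21, 84], [231, 242, -112, 21, 14], [234, 241, -112, 12, 25], [243, 249, -112, -13, 13], [235, 242, -111, 10, 22], [235, 244, -111, 11, 13], [240, 233, -90, 10, 34], [256, 238, -78, -27, 28], [262, 226, -45, -21, 35], [262, 224, -41, -18, 36], [258, 221, -38, -5, 34], [259, 221, -36, -6, 33], [258, 219, -33, -2, 35], [265, 222, -30, -20, 33], [262, 219, -28, -10, 36], [268, 222, -26, -26, 34], [264, 219, -24, -13, 33], [269, 222, -22, -26, 29], [261, 216, -20, -1, 33], [261, 215, -18, 0, 35], [266, 217, -17, -14, 36], [263, 215, -16, -4, 34]]
```

View pics/s20z.png

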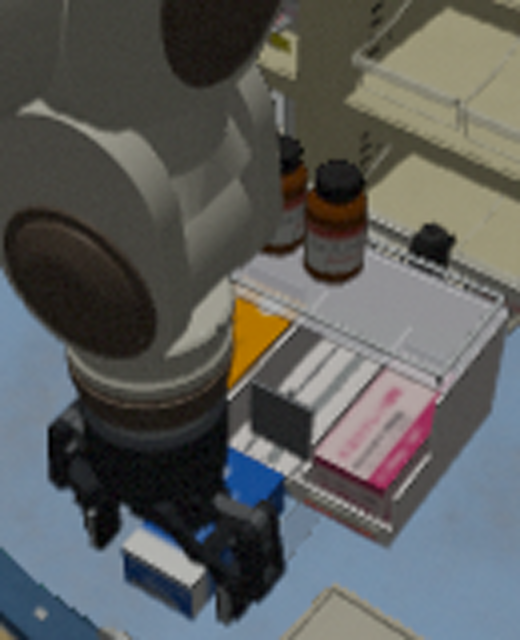

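It is flat on the table, with its rear face at x = -0.112, y about 0, and its top at 0.034 to 0.036. Regripping level.

Request:
arm_command(increments=[[[0,-0.03,0],0],[[0,-0.03,0],0],[[0,-0.03,0],0],[[0,-0.03,0],0],[[0,-0.03,0],0]], claw=1, force=60)

```text
time: 16.2
ee_pos: [0.4962, 0.0514, -0.0242]
tcp_rot: [179.5, 0.1, 93.7]
wrist_force: [0.0, -0.8, 2.5]
opening: 0.0494
```

Request:
arm_command(increments=[[[0,0,-0.4],0],[[0,0,-0.8],0],[[0,0,-1.15],0],[[0,0,-1.15],0]])

```text
time: 16.6
ee_pos: [0.497, 0.0516, 0.0064]
tcp_rot: [179.4, 0.1, 93.7]
wrist_force: [0.2, -0.8, -2.2]
opening: 0.0495
```

```bash
python3 -c "
from h import *
golane(-.016,0,.005);chk('s21z',14)"
```

```text
lane tcp [[-0.1002  0.0004  0.0064]]
t 16.6 pos [0.497  0.0516 0.0064] rot [1.7937e+02 1.3000e-01 9.3700e+01] F [ 0.2 -0.8 -2.2] op 0.0495
MOVE [-0.0, 3.37, 0.06] -0.03
[[246, 240, -112, -24, 58], [231, 234, -111, 20, 45], [240, 238, -111, -6, 49], [244, 243, -109, -15, 36], [261, 217, -46, -19, 68], [261, 215, -40, -15, 66], [257, 212, -36, -1, 63], [263, 213, -32, -15, 66], [261, 211, -29, -8, 65], [262, 211, -27, -9, 63], [257, 206, -24, 7, 68], [263, 209, -22, -8, 66], [261, 207, -19, -1, 66], [263, 207, -17, -5, 66], [259, 204, -15, 8, 66]]
```

Request:
arm_command(increments=[[[0,0.7,0],0],[[0,1.4,0],0],[[0,2.1,0],0],[[0,2.8,0],0],[[0,3.3,0],0]])

```text
time: 17.15
ee_pos: [0.5794, 0.0569, 0.0057]
tcp_rot: [179.5, 0.1, 93.7]
wrist_force: [-1.7, -0.6, -1.8]
opening: 0.0495
```

Request:
arm_command(increments=[[[0,0.1,0],0],[[0,0.1,0],0]])

```text
time: 17.35
ee_pos: [0.5815, 0.057, 0.005]
tcp_rot: [179.6, 0.1, 93.7]
wrist_force: [-0.7, 0.9, -2.3]
opening: 0.0492
```

```bash
python3 -c "
from h import *
golane(-.016,0,-.003);chk('s22z',20)"
```

```text
lane tcp [[-0.0155  0.0001  0.005 ]]
t 17.35 pos [0.5815 0.057  0.005 ] rot [1.7956e+02 1.4000e-01 9.3700e+01] F [-0.7  0.9 -2.3] op 0.0492
MOVE [-0.0, -0.02, 0.32] -0.03
[[262, 214, -27, -9, 53], [263, 216, -27, -12, 47], [260, 212, -27, -3, 56], [253, 211, -26, 18, 45], [258, 211, -26, 3, 55], [261, 213, -26, -5, 53], [256, 211, -25, 10, 50], [264, 217, -24, -13, 41], [257, 200, -5, 21, 63], [258, 199, -1, 21, 64], [277, 200, 22, -19, 64], [284, 193, 51, -22, 65], [281, 191, 53, -12, 64], [283, 191, 55, -16, 65], [282, 190, 58, -12, 64], [281, 189, 60, -7, 63], [280, 188, 62, -3, 62], [284, 189, 64, -14, 63], [283, 188, 65, -10, 64], [281, 187, 67, -3, 61], [284, 187, 68, -11, 66], [282, 186, 70, -4, 63]]
```

View pics/s22z.png

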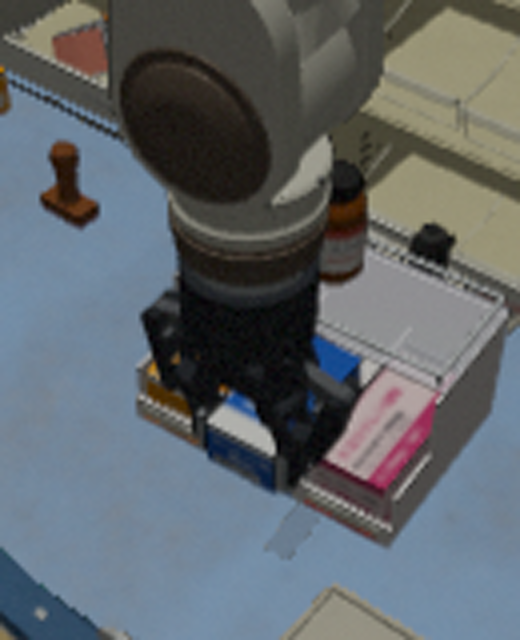

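Level at x of about +0.023 with the paddle pushed back. Lowering onto the lip and releasing so it tips nose-down.

Request:
arm_command(increments=[[[0,0,0.15],0],[[0,0,0.28],0],[[0,0,0.28],0]])

```text
time: 17.7
ee_pos: [0.5805, 0.0569, -0.0025]
tcp_rot: [179.6, 0.1, 93.7]
wrist_force: [-0.3, 0.0, -2.2]
opening: 0.0496
```

Request:
arm_command(increments=[[[0,0,0],0],[[0,0,0],0],[[0,0,0],0],[[0,0,0],0],[[0,0,0],0]], claw=-1)

```text
time: 18.2
ee_pos: [0.5807, 0.0569, -0.0024]
tcp_rot: [179.6, 0.1, 93.7]
wrist_force: [0.3, 0.1, -0.2]
opening: 0.0851
```

```bash
python3 -c "
from h import *
golane(-.016,0,-.003);chk('s23z',20)"
```

```text
lane tcp [[-0.0164  0.     -0.0024]]
t 18.2 pos [ 0.5807  0.0569 -0.0024] rot [1.796e+02 1.400e-01 9.370e+01] F [ 0.3  0.1 -0.2] op 0.0851
MOVE [-0.0, 0.01, 0.03] -0.03
[[252, 216, -29, 19, 28], [253, 211, -28, 17, 47], [256, 213, -27, 8, 45], [262, 217, -27, -9, 42], [262, 218, -27, -9, 38], [260, 216, -27, -3, 41], [267, 219, -26, -23, 43], [254, 212, -26, 15, 43], [263, 219, -26, -11, 35], [267, 218, -26, -22, 46], [273, 203, -15, -31, 95], [264, 206, -5, 0, 55], [258, 202, -3, 19, 55], [261, 202, 2, 13, 55], [271, 203, 15, -7, 52], [274, 201, 23, -11, 54], [284, 194, 58, -18, 52], [285, 194, 60, -19, 51], [286, 193, 63, -21, 54], [280, 190, 65, -2, 51], [286, 192, 67, -18, 52], [286, 191, 69, -17, 53], [283, 189, 71, -7, 53], [282, 189, 72, -3, 50]]
```

View pics/s23z.png

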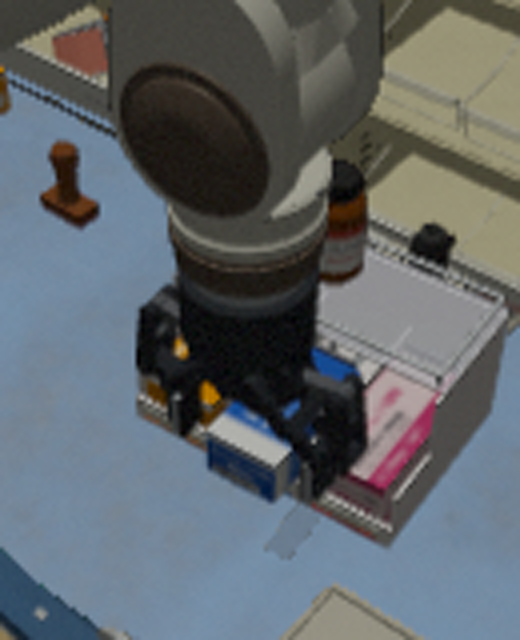

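It settled almost level on the lip, slightly nose-down, with its rear face at x = -0.027. Backing off, closing the fingers, and then pushing from behind.

Request:
arm_command(increments=[[[0,-0.6,0],0],[[0,-1.2,0],0],[[0,-1.8,0],0],[[0,-2.2,-0.2],0],[[0,-2.2,-0.25],0]])

```text
time: 18.75
ee_pos: [0.5253, 0.0534, 0.0043]
tcp_rot: [179.6, 0.1, 93.7]
wrist_force: [-0.4, 0.3, 0.0]
opening: 0.0854
```

Request:
arm_command(increments=[[[0,0,0],0],[[0,0,0],0],[[0,0,0],0],[[0,0,0],0],[[0,0,0],0]], claw=1, force=40)

```text
time: 19.25
ee_pos: [0.5253, 0.0534, 0.0041]
tcp_rot: [179.6, 0.1, 93.7]
wrist_force: [0.0, -0.0, 0.2]
opening: 0.012
```

Request:
arm_command(increments=[[[0,0,0],0],[[0,0,0],0],[[0,0,0],0]])

```text
time: 19.55
ee_pos: [0.5253, 0.0534, 0.0041]
tcp_rot: [179.6, 0.1, 93.7]
wrist_force: [0.2, -0.4, 0.1]
opening: -0.0
```

```bash
python3 -c "
from h import *
golane(-.04,0,.004);chk('s24z',20)"
```

```text
lane tcp [[-0.0718  0.0003  0.0041]]
t 19.55 pos [0.5253 0.0534 0.0041] rot [1.7959e+02 1.4000e-01 9.3710e+01] F [ 0.2 -0.4  0.1] op -0.0
MOVE [-0.01, 1.27, 0.0] -0.03
[[259, 216, -28, -1, 40], [274, 211, -2, -27, 51], [273, 208, 3, -21, 54], [266, 203, 7, 2, 54], [267, 202, 11, 2, 53], [278, 207, 17, -27, 48], [276, 203, 20, -18, 54], [277, 202, 25, -18, 53], [277, 200, 29, -16, 56], [278, 199, 33, -16, 55], [273, 196, 38, 2, 51], [280, 197, 42, -16, 55], [284, 198, 45, -26, 54], [283, 197, 49, -21, 52], [272, 190, 52, 14, 53], [282, 194, 56, -13, 52], [279, 191, 59, -3, 54], [271, 187, 61, 23, 51], [288, 194, 64, -26, 52], [279, 189, 67, 2, 51], [274, 186, 70, 19, 50], [279, 187, 72, 5, 53]]
```

View pics/s24z.png

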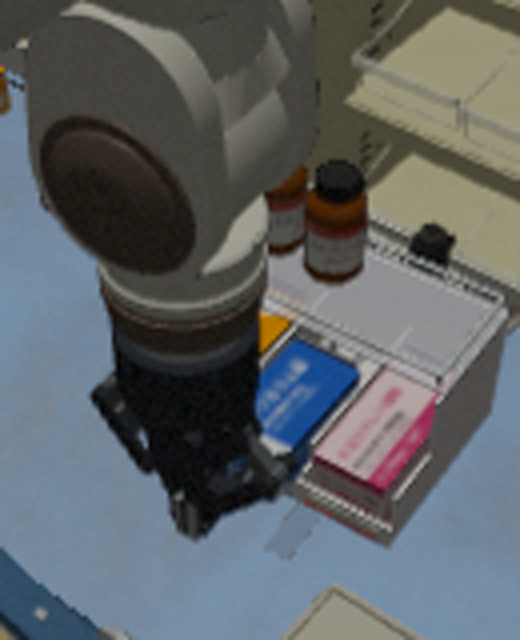

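Request:
arm_command(increments=[[[0,0.7,0],0],[[0,1.2,0],0],[[0,1.5,0],0],[[0,1.8,0],0],[[0,2.05,0],0]])

```text
time: 20.1
ee_pos: [0.5765, 0.0567, 0.0045]
tcp_rot: [179.6, 0.1, 93.7]
wrist_force: [-2.7, -0.2, 2.2]
opening: -0.0002
```

```bash
python3 -c "
from h import *
golane(-.006,0,.004);chk('s25z',20)"
```

```text
lane tcp [[-0.0205  0.0001  0.0045]]
t 20.1 pos [0.5765 0.0567 0.0045] rot [1.7962e+02 1.4000e-01 9.3710e+01] F [-2.7 -0.2  2.2] op -0.0002
MOVE [-0.0, 0.58, 0.02] -0.03
[[271, 220, -11, -25, 25], [269, 218, -11, -19, 28], [268, 215, -10, -15, 36], [272, 202, 20, -7, 51], [282, 197, 51, -17, 48], [282, 196, 55, -14, 46], [285, 196, 58, -21, 47], [288, 196, 62, -28, 48], [282, 193, 64, -8, 45], [287, 195, 67, -22, 43], [285, 193, 69, -14, 44], [287, 193, 71, -19, 45], [286, 192, 75, -14, 43], [289, 193, 77, -22, 41], [286, 191, 79, -12, 42], [279, 187, 80, 10, 42], [280, 187, 81, 8, 43], [283, 188, 83, 0, 43], [287, 189, 85, -11, 44], [285, 188, 87, -4, 41], [278, 184, 88, 19, 42], [288, 188, 90, -11, 43]]
```

View pics/s25z.png

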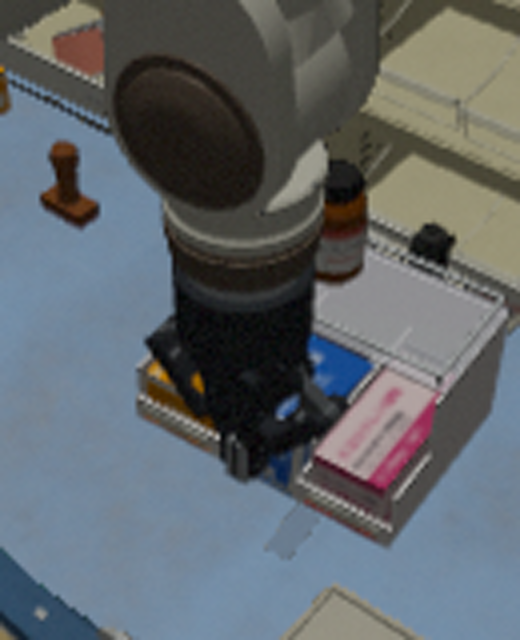

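It is nose-down, with its rear face at x = -0.010. Pushing the last stretch.

Request:
arm_command(increments=[[[0,0.15,0],0],[[0,0.3,0],0],[[0,0.45,0],0],[[0,0.58,0],0],[[0,0.6,0],0]])

```text
time: 20.65
ee_pos: [0.5928, 0.0577, 0.0046]
tcp_rot: [179.6, 0.1, 93.7]
wrist_force: [-1.3, -0.9, -0.6]
opening: -0.0004
```

```bash
python3 -c "
from h import *
golane(-.004,0,.004);chk('s26z',20)"
```

```text
lane tcp [[-0.0042  0.      0.0046]]
t 20.65 pos [0.5928 0.0577 0.0046] rot [1.7955e+02 1.4000e-01 9.3710e+01] F [-1.3 -0.9 -0.6] op -0.0004
MOVE [-0.0, 0.01, 0.02] -0.03
[[275, 213, 3, -27, 39], [271, 213, 5, -14, 29], [271, 214, 5, -14, 25], [272, 213, 6, -17, 30], [274, 213, 6, -22, 33], [272, 215, 6, -16, 21], [273, 198, 37, 1, 45], [284, 186, 48, -22, 92], [287, 193, 75, -17, 41], [286, 192, 76, -13, 41], [289, 193, 78, -21, 41], [286, 191, 79, -12, 41], [285, 190, 80, -8, 42], [286, 190, 82, -10, 41], [288, 191, 84, -15, 39], [286, 189, 85, -8, 41], [288, 190, 87, -13, 39], [289, 190, 89, -15, 39], [286, 188, 89, -5, 40], [286, 187, 92, -4, 40], [288, 188, 94, -9, 39]]
```

View pics/s26z.png

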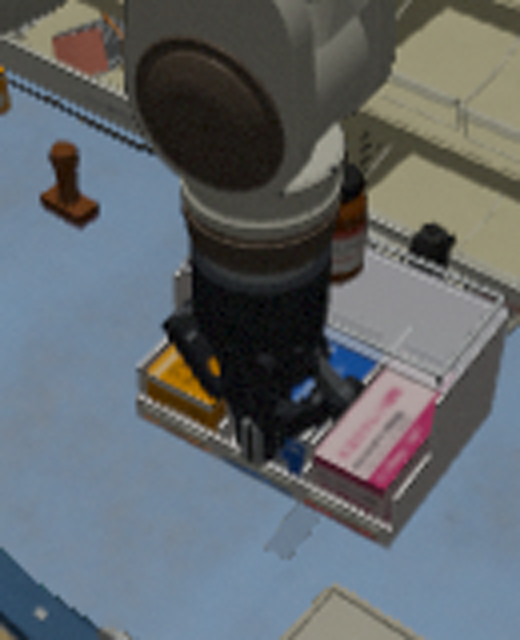

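Its top is at about 0.040 all along and its rear face is at x of about +0.005, so it seems to have dropped in. Retreating to check.

Request:
arm_command(increments=[[[0,-0.3,0],0],[[0,-0.8,-0.2],0],[[0,-1.5,-1],0],[[0,-2,-2.5],0],[[0,-2.5,-4.5],0]])

```text
time: 21.2
ee_pos: [0.5276, 0.0537, 0.1147]
tcp_rot: [179.7, 0.1, 93.7]
wrist_force: [0.9, -0.1, 0.7]
opening: -0.0003
```

Request:
arm_command(increments=[[[1,-1,-2],0],[[2.5,-2,-3],0],[[4.5,-2,-3],0],[[6,-2,-3],0],[[7.5,-2,-3],0]])

```text
time: 21.7
ee_pos: [0.4644, 0.2399, 0.1902]
tcp_rot: [179.6, 0.1, 93.7]
wrist_force: [-0.5, 0.2, -1.2]
opening: -0.0001
```

```bash
python3 -c "
from h import *
golane(-.04,0,.1)
chk('s27z',24)
t=camera('top');save(t,'t27.png')
s=camera('scene');save(s,'s27.png')
c,px,P=blue('top',(230,140,300,215));L=lane(P);a=(abs(L[:,1])<.035)&(L[:,2]<.06);o=np.argsort(L[a][:,0]);print((L[a][o][::max(1,a.sum()//15)]*1000).round().astype(int).tolist())"
```

```text
lane tcp [[-0.1199  0.1905  0.1902]]
t 21.7 pos [0.4644 0.2399 0.1902] rot [1.7959e+02 8.0000e-02 9.3740e+01] F [-0.5  0.2 -1.2] op -0.0001
MOVE [-7.61, 3.22, 3.61] -0.03
[[269, 213, 3, -10, 28], [266, 212, 4, 0, 24], [266, 211, 6, 1, 25], [274, 204, 27, -9, 38], [279, 205, 30, -21, 39], [268, 199, 33, 14, 37], [273, 200, 36, 0, 39], [277, 201, 39, -10, 39], [282, 203, 42, -23, 36], [283, 202, 45, -24, 38], [284, 186, 48, -22, 92], [270, 193, 51, 19, 41], [282, 198, 53, -16, 41], [273, 193, 56, 13, 39], [285, 198, 59, -21, 38], [285, 197, 61, -19, 39], [279, 193, 66, 1, 38], [281, 192, 70, -2, 40], [285, 193, 73, -13, 40], [282, 191, 76, -1, 38], [275, 187, 78, 21, 38], [286, 191, 81, -10, 39], [289, 192, 84, -18, 37], [277, 185, 88, 21, 37], [291, 190, 90, -20, 40], [279, 184, 93, 18, 39]]
[[25, -14, 38], [26, -22, 41], [27, 16, 39], [29, -23, 36], [31, -22, 41], [34, 3, 40], [35, 23, 39], [37, 12, 37], [39, -23, 40], [40, 20, 38], [43, 19, 39], [45, -11, 40], [47, 17, 43], [49, -19, 41], [51, 1, 39], [53, -7, 38], [55, 21, 42]]
```

View pics/s27.png

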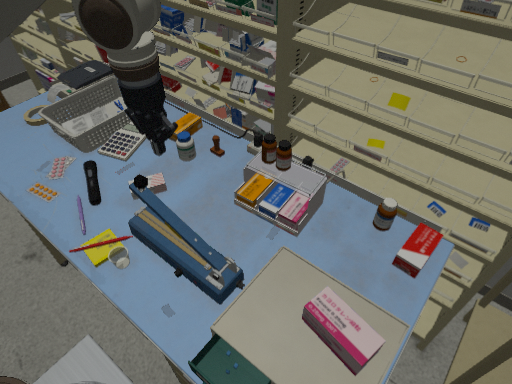

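View pics/t27.png

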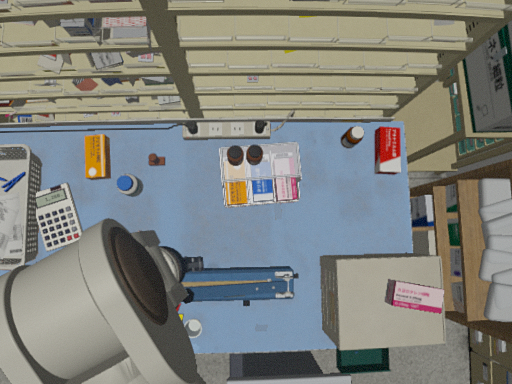

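View pics/s27z.png

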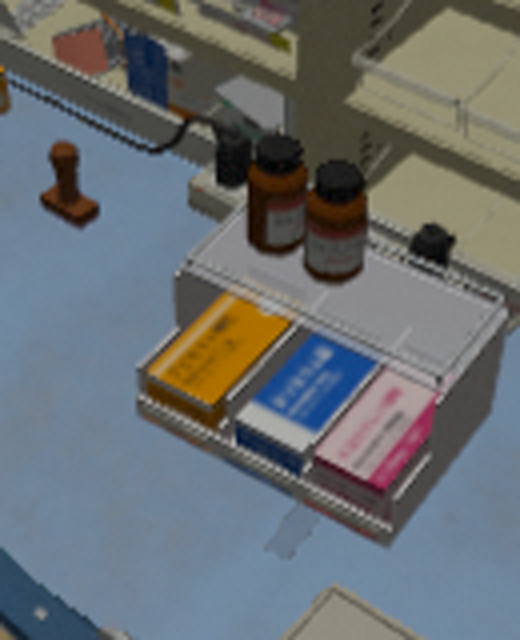

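The carton lies flat in the middle lane at (275,200) in the scene view and (262,190) in the top view. The striped carton, bottle and stamp are where they started. The arm is clear, so I'm handing in.

```bash
python3 -c "
from h import *
print(job_done())"
```

```text
the job is handed in; nothing more can be done
None
```

The blue carton is in the middle lane, lying flat behind the lip, and the job was handed in at about 22 s of the 64 s allowed. No verdict is reported.

**What I did**
- **Placing:** I set one short end on the lip with the rear on the table and let go. It rested there at about 0.24 rad, with its centre near x = -0.036 m in the lane frame and the fingers clear.
- **First try at working it in:** I gripped the rear end and drove it in nose-up. I backed it out because the paddle might have held the nose up on release.
- **Second try:** I laid it flat on the table in front of the lip, regripped the rear end and raised it level over the lip. I let go with its centre about 23 mm past the lip, then pushed it home from behind with closed fingers until the rear end dropped.

**Last checks**

| Check | Measured | Required |
|---|---|---|
| Carton top, along the part seen | 37–41 mm in the scene view | 40 mm if flat on the lane floor |
| Rear end behind the lip's inner face | 3–5 mm (centre about 52–54 mm) | centre 46–63 mm |
| Sideways offset | about 0 mm | within 8 mm |

- **Bystanders:** the striped carton and the stamp look unmoved in the scene view, and the bottle in both views; I compared them by eye.
- **Arm:** it stood clear, with about zero force on the wrist.

**What failed or disagreed**
- **Height reading:** the reported tool height was about 39 mm lower than the cameras showed. My first grasp closed in the air just above the carton because of this, so I corrected for the offset afterwards.
- **Pusher:** I could not see it or read its contact force. From the carton's position it should read about 0.08.

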